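# Chock a tube loudspeaker on its sloping stand and fold the stops away

### The arm

A 6-joint arm with a two-finger parallel gripper is mounted at the origin on the work surface. World frame = base frame: x ahead of the robot, y to its left, z up, the work surface at z = 0. Lengths are in m, angles in rad, forces in N, time in s.
With the tool pointing down it reaches from about 0.375 to 0.9 m from the base axis. Payload 3.1 kg.
Tool frame: the origin (TCP) lies midway between the tips of the shut fingers; the grasp point (between the pads) lies 19 mm behind it (manip.hold_point_z is the distance from the TCP to the grasp point, in m); x points along the fingers, y is the direction in which the jaws open and shut, and the axes are right-handed (so a half turn about x gives the same grasp; the last joint's range is limited). The gripper opens to 85 mm and grips with 20 to 120 N. Pads are 22 mm wide; open, the fingers measure 114 mm over their backs; the gripper's body (76 mm by 85 mm) begins 54 mm behind the grasp point. The pads swing forward as they close: fully open they stand 13 mm farther back than shut.
Start: joints at [1.107, 0.527, 1.433, -0, 1.181, -0.178], TCP at [0.176, 0.6, 0.231] pointing down, gripper open.
Joint ranges: [-3.08, 3.08], [-0.75, 2.2], [0.22, 2.44], [-1.43, 4.57], [0, 2.65], [-2.85, 2.85]. Speed limits (rad/s): [2.79, 2.79, 3.14, 3.14, 3.14, 3.14].

### API

Orientations are given as a unit quaternion [x, y, z, w].
In Python, from station import manip, snapshot gives the robot as it stands.
- The arm moves only by the shell command python3 -m crank 'ROWS' [FORCE]. ROWS is JSON, a list of rows, each a list of 5 numbers: the finger opening in m, from 0 to 0.0854, then the shift along the tool's x, y, z in m, then the turn about the tool's x in rad. In form: [[grip, tx, ty, tz, yaw], ...]. A call has 1 to 5 rows; each row shifts and turns the commanded pose from where the row before left it, along the tool's axes as they then stand; what a row does not reach is not made up. A row lasts 1/10 s, in which the tool goes at most 50 mm and 8.59 degrees, less where a joint would pass 70% of its speed; a pose out of reach is approached as far as the arm can. A call is refused whole if a number of a shift passes 0.05 or a number of a turn 0.15, either way. A call with a gripper value outside its range is refused whole. The fingers move at their own pace and stop on an object; FORCE is the grip in N (left out, the last holds). Time passes only in rows, so rows that do not move let the fingers close. It gives the time, the measured TCP pose, the force and the opening at its end, in the units of the state.
- manip.sense(): the state, without advancing time (a new reading comes with each control period).
- snapshot(name): name is "scene" or "side" or "wrist"; returns a dict with "image" (480x640x3 uint8, blue, green, red), "range_z" (480x640 float32, m along the optical axis (not along the pixel's ray), 0 where there is no reading), "vertical_fov" (degrees; the focal length in pixels is half the picture's height over the tangent of half this angle, whatever the lens; pixels are square), "cx", "cy" (the principal point, pixels), "extrinsics" (4x4, takes a point from world to camera coordinates); the wrist camera has in their place "T_tool_cam" (4x4, takes a point from camera to tool coordinates, whose origin is the TCP and whose axes are the tool frame's). Camera axes: x right, y up, looking along -z (the intrinsics and any distortion apply to the point x, -y, -z); pixel columns grow to the right and rows downward; lengths in m; the calibration is good to about 2 mm. The wrist camera is an equidistant fisheye: a pixel r from the principal point sees the ray r / f radians off the axis. A picture is of the moment at which its call begins: read the wrist's pose just before it.
- manip.sign_off(): hands the job in, once; it reports no verdict.
The state is a dict: "t": time; "q": joint angles; "qd": joint speeds; "tau": joint torques, N m; "tcp_pos": TCP position; "tool_rot": TCP orientation; "force": force on the tool from outside, world axes, zero at the start; "ft_torque": the same for the moment, N m; "finger_gap": opening from 0.0 (shut) to 1.0 (fully open).
Only numpy, scipy, OpenCV 4.12 (cv2) and the standard library are available. Lean on these libraries where they do the work, as an engineer would, in place of code of your own. Each camera call takes 0.05 s, during which the arm holds its last target.

### The job

The tube loudspeaker on the sloping stand is held only by two folding stop fingers. Put the loose wedge into its shoe (thick end against the shoe's upright handle, thin toe pointing away from it), set the two as one unit on the deck and push them, reaching in under the carry bar, so that the wedge's toe is snug under the middle of the speaker's low side; then fold the stop fingers right down with their side lever, so that the speaker stays where it was, resting on the wedge alone. Do not let the speaker roll away, and leave the other things on the desk where they are.

Things in the scene. Friction and masses are not known exactly. Their poses are not given: they have to be found in the camera images.
- stand: Sloping aluminium stand, fixed. Origin on the desk under the deck's middle; z up; x points level up-slope, y level across it. The flat deck, 220 mm along the slope and 230 mm along y, rises 8 degrees towards +x; its top is 40 mm above the desk at x = 0. With the chock home, the shoe's origin is at about x = -42, z = 34 mm here, pitched with the deck (+x end up 8 degrees).
- carry_bar (a point): Middle of the stand's steel carry bar: 12 mm thick, along y, at x = -93, z = 194 mm of the stand, above where the chock's handle ends up, so a vertical gripper does not fit there. It ends at y = -95 and 95 mm on two 12 mm posts square to the deck, with feet at x = -70 mm. The chock passes beneath it.
- tube: Tube loudspeaker: grey cylinder 70 mm in diameter, 190 mm long, about 0.6 kg. Origin at its centre, y axis = the cylinder's axis, which lies along the stand's y. It starts with its centre at x = 25, z = 79 mm of the stand, leaning down-slope on the two stop fingers; it rolls freely if nothing holds it.
- wedge: Loose wooden wedge, 85 mm long (x), 46 mm wide (y), 50 mm high, about 0.2 kg. Origin at the centre of its underside. The thick end is a flat-topped block from x = -42.5 to -12.5 mm; from there the top falls straight (41 degrees) to a 2 mm toe at x = 42.5 mm.
- wedge_toe (a point): Middle of the lower edge of the wedge's thin toe, (42.5, 0, 0) mm in the wedge's frame. With the chock home against the speaker it lies at about x = 9, z = 45 mm of the stand.
- shoe: Loose shoe for the wedge: rubber base 97 mm long (x), 64 mm wide (y), 4 mm thick, about 0.25 kg; origin under its centre. The wedge lies in a channel 54 mm wide between two 5 mm side walls 17 mm high (to x = 30 mm), open at the +x end; seated, its thick end is at the handle, its toe 4 to 8 mm beyond the +x end and its origin at x = 10 to 14, z = 4 mm of the shoe.
- shoe_handle (a point): Middle of the top of the shoe's upright handle plate, at x = -40.5, z = 62 mm of the shoe. The plate spans x = -48.5 to -32.5 mm and is 56 mm wide (y), from the base up.
- catch (a joint): Stop fingers and side lever, turning together on a shaft along the stand's y at x = -10, z = 43 mm. 0: fingers upright, holding the speaker; 1.35 rad (end stop): folded right down towards the stand's -x. Stiff: stays where left; 1.5 to 3 N at the knob moves it. The fingers, 10 mm thick and 40 mm high, are at y = -80 and 80 mm of the stand and fold down-slope onto the deck.
- catch_knob (a point): Centre of the black 20 mm ball knob at the end of the side lever (10 mm rod, 95 mm from pivot to knob centre), at y = 155 mm of the stand, outside the deck. At joint 0 the lever leans 17 degrees from vertical up-slope, at 1.35 it leans 60 degrees down-slope.
- catch_pivot (a point): Point on the shaft about which the side lever turns, at the lever's foot (x = -10, y = 155, z = 43 mm of the stand).
- adapter: Bystander: white plug adapter box, 60 x 42 x 32 mm. Origin under its centre.
- tin: Bystander: round metal tin, 59 mm in diameter, 45 mm high. Origin under its centre.
- tape: Bystander: roll of black tape lying flat, 60 mm in diameter, 19 mm high. Origin under its centre.
- driver: Bystander: screwdriver lying flat, 170 mm long along its x.
- mug: Bystander: white mug, 80 mm in diameter, 90 mm high. Origin under its centre.
Things that resemble listed ones, but are neither listed nor needed, are in the scene too. What is shaped like the wedge but blue is not meant.

How it is judged:
By the outcome, as a careful person would: the job done as asked, in the order asked, and still so for the second after the job is handed in, with the robot touching nothing.
It also fails if it takes over 61 s, if anything falls off the work surface, if the arm or the gripper's body presses on something with over 40 N, if the wrist force passes 120 N, or if a joint passes its speed limit or range.

## Working session

There is one attempt and no reset: what is moved stays moved. The work goes in short steps, Python scripts to look and compute and a shell command to move; the robot and the scene stay as the last step left them, time stands still between calls to the robot, and variables do not carry over. Pictures are saved under pics/ and viewed, and the job is handed in when it is done.

```bash
ls; mkdir -p pics
python3 - <<'E'
from station import manip, snapshot
import cv2
print(manip.sense(), manip.hold_point_z)
for n in("scene","side","wrist"):
    s=snapshot(n); cv2.imwrite(f"pics/{n}0.png",s["image"]); print(n,s["vertical_fov"],s["cx"],s["cy"],s.get("extrinsics",s.get("T_tool_cam")))
E
```

```text
pics
{'t': 0.0, 'q': array([ 1.10652060e+00,  5.28491402e-01,  1.43391883e+00,  1.18744244e-05,
        1.18140610e+00, -1.78496137e-01]), 'qd': array([ 4.01260806e-04, -1.35358764e-03,  5.39813240e-04,  1.17860971e-03,
        1.40326093e-03,  7.48447946e-05]), 'tau': array([-1.14106930e-03, -4.42351127e+01, -1.78019947e+01, -3.30890989e-04,
        8.54873098e-03, -1.15754028e-05]), 'tcp_pos': array([0.17582619, 0.59900033, 0.23031287]), 'tool_rot': array([ 0.09995168,  0.70015175, -0.1014411 ,  0.69964769]), 'force': array([-0.20185232, -0.90965868, -0.75073277]), 'ft_torque': array([-0.03896181,  0.00629548,  0.00253252]), 'finger_gap': 1.001666849663618} 0.0187
scene 43.54736368146288 329.71098461965335 235.22109217947582 [[ 0.28968608  0.95708409  0.00848587 -0.11696041]
 [-0.67311395  0.19741614  0.71270224  0.31123578]
 [ 0.68044073 -0.21217188  0.70141536 -2.03057702]
 [ 0.          0.          0.          1.        ]]
side 57.01219426628212 318.75142993363033 232.79352313046965 [[-0.95247543 -0.30458759 -0.00411821  0.50592748]
 [ 0.19178744 -0.61013202  0.76873695 -0.21836227]
 [-0.23666039  0.73141323  0.63955183 -0.90184173]
 [ 0.          0.          0.          1.        ]]
wrist 65.70646984690485 315.3148977403124 238.90689453584045 [[ 1.06368802e-03  2.65610610e-01 -9.64079806e-01 -1.42465567e-01]
 [ 9.99999336e-01  1.44633473e-04  1.14316625e-03 -4.62637616e-04]
 [ 4.43075296e-04 -9.64080382e-01 -2.65610280e-01 -6.49910001e-02]
 [ 0.00000000e+00  0.00000000e+00  0.00000000e+00  1.00000000e+00]]
```

View pics/scene0.png

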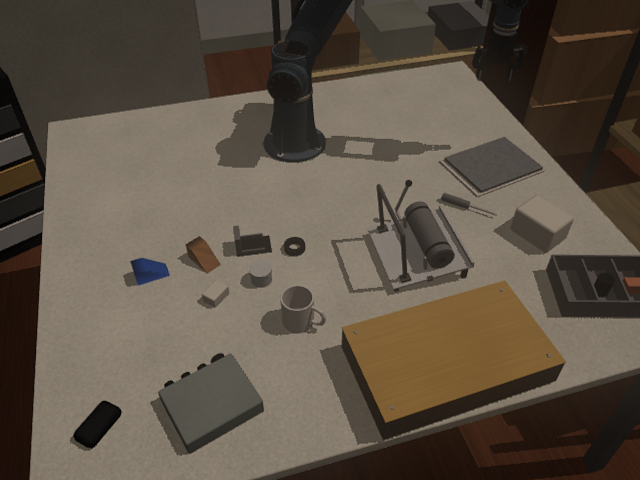

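View pics/side0.png

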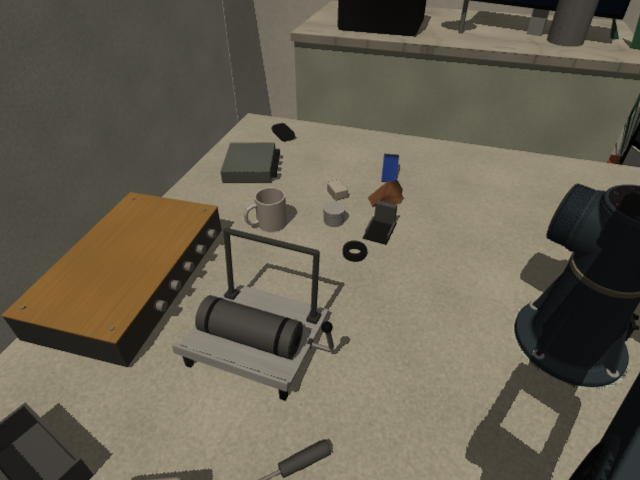

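View pics/wrist0.png

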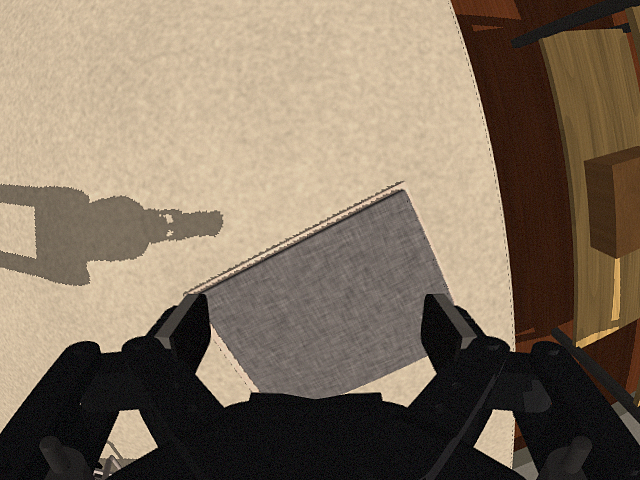

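```bash
cat > h.py <<'E'
from station import manip, snapshot
import numpy as np, cv2
from scipy.spatial.transform import Rotation as R
def cloud(s):
    h,w=s["range_z"].shape; f=h/2/np.tan(np.radians(s["vertical_fov"])/2)
    v,u=np.mgrid[:h,:w]; d=s["range_z"]
    X=np.stack([(u-s["cx"])/f*d,-(v-s["cy"])/f*d,-d],-1)
    E=s["extrinsics"]; P=(X-E[:3,3])@E[:3,:3]
    P[d<=0]=np.nan; return P
def pix(s,p):
    E=s["extrinsics"]; c=E[:3,:3]@np.asarray(p)+E[:3,3]; f=240/np.tan(np.radians(s["vertical_fov"])/2)
    return np.array([s["cx"]+f*c[0]/-c[2], s["cy"]-f*c[1]/-c[2]])
def wcloud(s,st):
    h,w=s["range_z"].shape; f=h/2/np.tan(np.radians(s["vertical_fov"])/2)
    v,u=np.mgrid[:h,:w]; d=s["range_z"]; du=u-s["cx"]; dv=v-s["cy"]; r=np.hypot(du,dv)+1e-9; th=r/f
    k=np.tan(th)/r*d
    X=np.stack([du*k,-dv*k,-d],-1); T=s["T_tool_cam"]
    P=X@T[:3,:3].T+T[:3,3]; P=P@R.from_quat(st["tool_rot"]).as_matrix().T+st["tcp_pos"]
    P[(d<=0)|(th>1.4)]=np.nan; return P
def topview(Ps,ims,x0,x1,y0,y1,res=0.001):
    # image: column = (y1-y)/res , row=(x1-x)/res (x up, y left)
    H=int((x1-x0)/res);W=int((y1-y0)/res); hm=np.full((H,W),-1.); im=np.zeros((H,W,3),np.uint8)
    for P,I in zip(Ps,ims):
        q=P.reshape(-1,3); c=I.reshape(-1,3); m=np.isfinite(q).all(1); q=q[m];c=c[m]
        r=((x1-q[:,0])/res).astype(int); k=((y1-q[:,1])/res).astype(int)
        m=(r>=0)&(r<H)&(k>=0)&(k<W)&(q[:,2]<0.4)
        o=np.argsort(q[m,2]); r,k,z,c=r[m][o],k[m][o],q[m,2][o],c[m][o]
        up=z>hm[r,k]; hm[r[up],k[up]]=z[up]; im[r[up],k[up]]=c[up]
    return hm,im
E
python3 - <<'E'
from h import *
a=snapshot("scene");b=snapshot("side");np.save("a.npy",a,allow_pickle=True);np.save("b.npy",b,allow_pickle=True)
A=cloud(a);B=cloud(b)
for n,(u,v) in dict(wedge=(203,254),shoe=(262,246),bar=(391,215),tube=(430,235),knob=(409,183),mug=(297,297),blue=(150,270),tin=(260,275)).items(): print(n,A[v,u].round(3))
hm,im=topview([A,B],[a["image"],b["image"]],0.2,0.9,-0.6,0.5,0.0015)
cv2.imwrite("pics/top.png",im)
E
```

```text
wedge [ 0.463 -0.374  0.033]
shoe [ 0.45  -0.211  0.005]
bar [0.621 0.091 0.195]
tube [0.638 0.2   0.111]
knob [0.461 0.21  0.143]
mug [ 0.688 -0.171  0.045]
blue [ 0.487 -0.514  0.038]
tin [ 0.593 -0.245  0.047]
```

View pics/top.png

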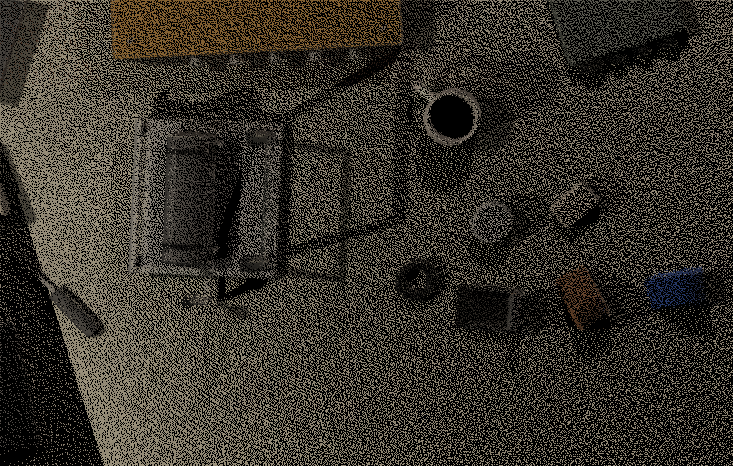

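Run:
```python
from h import *
a=np.load("a.npy",allow_pickle=True).item();b=np.load("b.npy",allow_pickle=True).item()
A=cloud(a);B=cloud(b)
def big(x0,x1,y0,y1,res,name,sc):
    hm,im=topview([A,B],[a["image"],b["image"]],x0,x1,y0,y1,res)
    hm2=cv2.dilate(hm.astype(np.float32),np.ones((2,2)))
    v=np.clip(hm2/0.2,0,1)**0.6
    o=cv2.applyColorMap((v*255).astype(np.uint8),cv2.COLORMAP_JET)
    cv2.imwrite(name,cv2.resize(o,None,fx=sc,fy=sc,interpolation=cv2.INTER_NEAREST))
big(0.4,0.75,0.05,0.35,0.002,"pics/stand_h.png",3.4)
big(0.36,0.52,-0.45,-0.15,0.002,"pics/ws_h.png",5)
for n,s,(u0,u1,v0,v1) in (("sc_ws",a,(120,310,210,310)),("sd_ws",b,(320,420,140,260)),("sc_st",a,(330,490,170,300)),("sd_st",b,(160,360,220,400))):
    cv2.imwrite(f"pics/{n}.png",cv2.resize(np.clip(s["image"][v0:v1,u0:u1]*1.6,0,255).astype(np.uint8),None,fx=4,fy=4,interpolation=cv2.INTER_CUBIC))
```

```text
(no output)
```

View pics/stand_h.png

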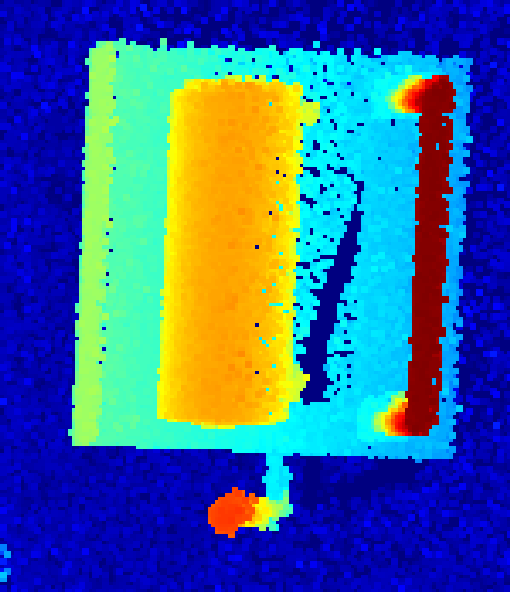

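View pics/ws_h.png

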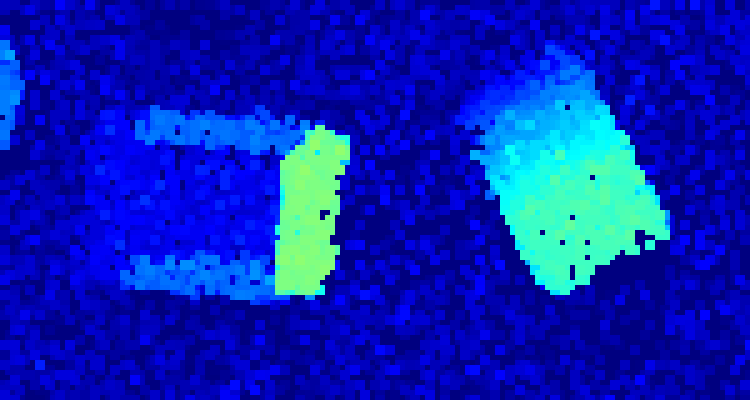

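View pics/sc_ws.png

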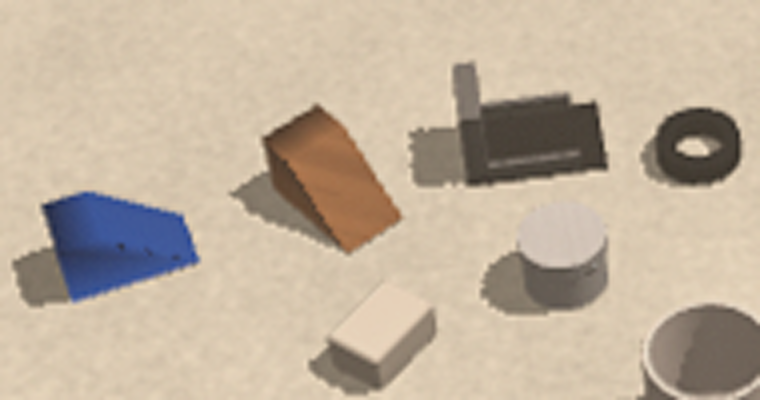

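View pics/sd_st.png

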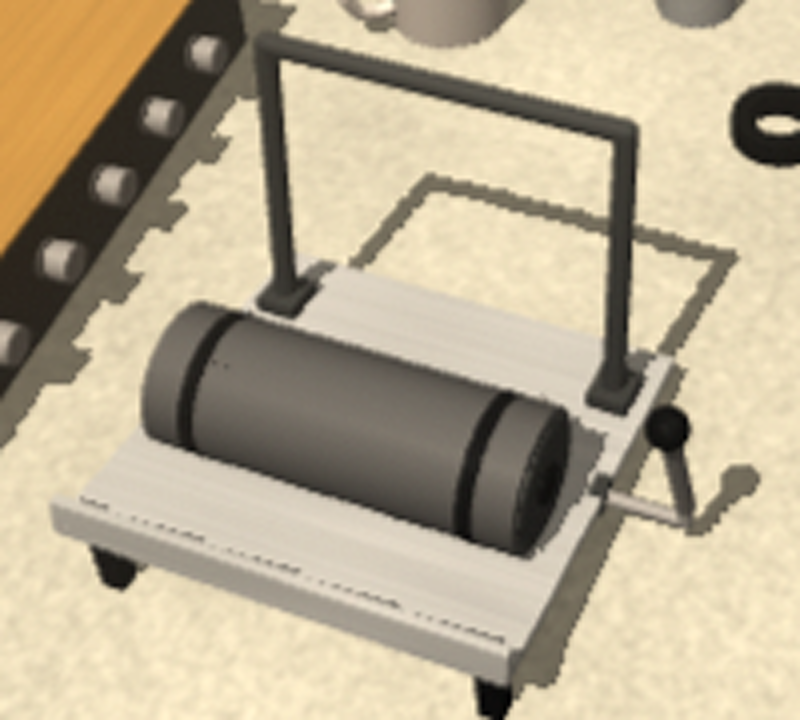

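```bash
cat > fit.py <<'E'
from h import *
from scipy.optimize import least_squares
def sdbox(p,c,h):
    q=np.abs(p-np.array(c))-np.array(h); return np.linalg.norm(np.maximum(q,0),axis=1)+np.minimum(q.max(1),0)
def sdshoe(p):
    m=lambda a,b,c,d,e,f: sdbox(p,[(a+b)/2,(c+d)/2,(e+f)/2],[(b-a)/2,(d-c)/2,(f-e)/2])
    return np.minimum.reduce([m(-.0485,.0485,-.032,.032,0,.004),m(-.0485,-.0325,-.028,.028,0,.062),m(-.0325,.03,.027,.032,0,.017),m(-.0325,.03,-.032,-.027,0,.017)])
def sdwedge(p):
    n=np.array([.048,.055]);n=n/np.linalg.norm(n)
    return np.maximum.reduce([p[:,2]-.05,-p[:,2],np.abs(p[:,1])-.023,np.abs(p[:,0])-.0425,(p[:,[0,2]]-[-.0125,.05])@n])
def loc(q,x):
    c,s=np.cos(x[2]),np.sin(x[2]); d=q-[x[0],x[1],x[3] if len(x)>3 else 0]
    return np.stack([c*d[:,0]+s*d[:,1],-s*d[:,0]+c*d[:,1],d[:,2]],1)
def fit(q,sd,x0):
    f=lambda x: sd(loc(q,x))
    r=least_squares(f,x0,loss='soft_l1',f_scale=.002,x_scale=[.01,.01,.1]+[.01]*(len(x0)-3)); return r.x,np.sqrt(np.mean(r.fun**2))
def region(Ps,x0,x1,y0,y1,z0=.008,z1=.3):
    q=np.concatenate([P.reshape(-1,3) for P in Ps]); q=q[np.isfinite(q).all(1)]
    return q[(q[:,0]>x0)&(q[:,0]<x1)&(q[:,1]>y0)&(q[:,1]<y1)&(q[:,2]>z0)&(q[:,2]<z1)]
E
python3 - <<'E'
from fit import *
a=np.load("a.npy",allow_pickle=True).item();b=np.load("b.npy",allow_pickle=True).item()
A=cloud(a);B=cloud(b)
np.set_printoptions(precision=4,suppress=True)
for nm,P in (("A",[A]),("B",[B]),("AB",[A,B])):
    q=region(P,.39,.49,-.292,-.17); print(nm,"shoe",len(q),fit(q,sdshoe,[.445,-.23,1.6]))
    q=region(P,.39,.52,-.42,-.33)
    print(nm,"wedge",len(q),fit(q,sdwedge,[.45,-.37,.45]))
    # bar
    q=region(P,.4,.75,.05,.2,.18,.215); c=q.mean(0); u,s,vt=np.linalg.svd(q-c,full_matrices=False); print("bar",c,vt[0],q[:,0].min(),q[:,0].max())
    q=region(P,.44,.48,.17,.24,.12,.16); r=least_squares(lambda x:np.linalg.norm(q-x,axis=1)-.01,q.mean(0)-[0,0,.003],loss='soft_l1',f_scale=.001); print("knob",len(q),r.x)
    q=region(P,.5,.68,.165,.25,.075,.125)
    def cyl(x):
        # axis: y = x0 + x1*(X-.6); z=x2
        d=np.array([1,x[1],0]);d/=np.linalg.norm(d); w=q-[.6,x[0],x[2]]; w=w-np.outer(w@d,d); return np.linalg.norm(w,axis=1)-.035
    r=least_squares(cyl,[.2,0,.079],loss='soft_l1',f_scale=.002);print("tube",r.x)
    q=region(P,.49,.66,.26,.30,.04,.08)
    q2=region(P,.50,.64,.12,.15,.015,.05); 
    for z in(q,q2):
        c=z.mean(0);u,s,vt=np.linalg.svd(z-c,full_matrices=False);n=vt[2]*np.sign(vt[2,2]);print("deck",c,n,np.degrees(np.arccos(n[2])),np.arctan2(n[1],n[0])+np.pi)
E
```

```text
A shoe 356 (array([ 0.4409, -0.2347,  1.4489]), np.float64(0.0026341546358010404))
A wedge 620 (array([ 0.4559, -0.3751,  0.4711]), np.float64(0.00297895698247067))
bar [0.6106 0.0941 0.1964] [ 0.999  -0.0435 -0.0095] 0.5014534896609075 0.705368385734396
knob 46 [0.4504 0.2126 0.1323]
tube [ 0.2142 -0.0418  0.078 ]
deck [0.58   0.285  0.0559] [-0.0289 -0.599   0.8002] 36.84844632513661 1.522568110068347
deck [0.5659 0.1337 0.0319] [ 0.0123 -0.0993  0.995 ] 5.743969825609151 1.6937386677551283
B shoe 508 (array([ 0.4365, -0.2326,  1.4727]), np.float64(0.0015787227522637095))
B wedge 506 (array([ 0.4534, -0.3717,  0.483 ]), np.float64(0.0015461130759850269))
bar [0.5937 0.1027 0.1957] [-0.999   0.0441  0.0004] 0.4972675370334471 0.697691071899732
knob 96 [0.4477 0.2166 0.1338]
tube [ 0.217  -0.0428  0.0784]
deck [0.5771 0.2796 0.0546] [-0.012  -0.4288  0.9033] 25.40054668277432 1.5429257736587414
deck [0.5612 0.1317 0.0324] [ 0.0353 -0.0555  0.9978] 3.7737058179424157 2.1374124102948535
AB shoe 864 (array([ 0.4387, -0.2329,  1.4719]), np.float64(0.002270491894754143))
AB wedge 1126 (array([ 0.4544, -0.373 ,  0.4726]), np.float64(0.0026501943167492876))
bar [0.5989 0.1    0.1959] [ 0.9987 -0.0517 -0.0024] 0.4972675370334471 0.705368385734396
knob 142 [0.4485 0.216  0.1338]
tube [ 0.2162 -0.04    0.0785]
deck [0.5779 0.2811 0.055 ] [-0.0139 -0.4415  0.8972] 26.213035510739065 1.5393419329889284
deck [0.5632 0.1326 0.0322] [ 0.026  -0.0812  0.9964] 4.8919039734688985 1.880289672375955
```

```bash
cat > go.py <<'E'
import sys
from h import *
def info(st=None):
    st=st or manip.sense(); M=R.from_quat(st["tool_rot"]).as_matrix(); th=np.arctan2(M[1,1],M[0,1])
    return st,M,th
def to(pos,th,name=""):
    """delta in present tool axes for target TCP pos and jaw(y) angle th (mod pi)"""
    st,M,t0=info(); d=M.T@(np.array(pos)-st["tcp_pos"]); dt=(th-t0+np.pi/2)%np.pi-np.pi/2
    print(name,"tool shift mm",(d*1000).round(1),"| turn(about tool x)",round(-dt,3),"alt",round(-dt+np.pi*np.sign(dt),3))
def show():
    st,M,th=info()
    print("t",round(st["t"],2),"tcp",st["tcp_pos"].round(4),"th",round(th,3),"xax",M[:,0].round(3),"zax",M[:,2].round(3),"q",st["q"].round(2),"F",st["force"].round(1),"gap",round(st["finger_gap"]*85,1))
E
python3 - <<'E'
from go import *
show(); to([.45,.2,.25],2.046,"via"); 
c,s=np.cos(.475),np.sin(.475); w=np.array([.4545,-.373])
g=w+np.array([c,s])*-.024; print(g)
to([*g,.2],2.046,"overwedge")
E
```

```text
t 0.25 tcp [0.176  0.5993 0.2308] th 1.285 xax [-0.    -0.001 -1.   ] zax [ 0.959 -0.282 -0.   ] q [ 1.11  0.53  1.43 -0.    1.18 -0.18] F [ 0.6  1.  -0.5] gap 85.0
via tool shift mm [ -18.9 -305.9  375.5] | turn(about tool x) -0.761 alt 2.381
[ 0.43315697 -0.38397612]
overwedge tool shift mm [  31.6 -870.9  524. ] | turn(about tool x) -0.761 alt 2.381
```

```bash
python3 -m crank '[[0.085,0,-0.026,0.031,0],[0.085,-0.004,-0.026,0.031,0],[0.085,-0.004,-0.026,0.031,0],[0.085,-0.004,-0.026,0.031,0],[0.085,-0.004,-0.026,0.031,0]]' 40; python3 -m crank '[[0.085,0,-0.026,0.031,0],[0.085,0,-0.026,0.031,0],[0.085,0,-0.026,0.031,0],[0.085,0,-0.026,0.031,0],[0.085,0,-0.026,0.031,0]]'; python3 -m crank '[[0.085,0,-0.026,0.031,0],[0.085,0,-0.026,0.031,0],[0.085,0,-0.04,0.01,0],[0.085,0,-0.04,0.01,0],[0.085,0,-0.04,0.01,0]]';  python3 -c "
from go import *
show()
to([.4332,-.384,.2],-1.096)"
```

```text
t: 0.75
tcp_pos: [0.2888, 0.4299, 0.2475]
tool_rot: [0.101, 0.7, -0.101, 0.7]
force: [0.1, -0.6, -0.3]
finger_gap: 0.999
t: 1.25
tcp_pos: [0.401, 0.2614, 0.2475]
tool_rot: [0.101, 0.7, -0.101, 0.7]
force: [1.2, 0.2, 1.1]
finger_gap: 0.998
t: 1.75
tcp_pos: [0.44, 0.0702, 0.2473]
tool_rot: [0.101, 0.7, -0.101, 0.7]
force: [1.3, -0.8, 0.8]
finger_gap: 0.998
t 1.75 tcp [0.44   0.0702 0.2473] th 1.285 xax [ 0. -0. -1.] zax [ 0.959 -0.282  0.   ] q [-0.09  0.26  1.84 -0.    1.04 -1.38] F [ 1.3 -0.8  0.8] gap 84.8
 tool shift mm [  47.4 -437.7  121.5] | turn(about tool x) -0.76 alt 2.381
```

```bash
python3 -m crank '[[0.085,0,-0.036,0.01,0],[0.085,0,-0.036,0.01,0],[0.085,0,-0.036,0.01,0],[0.085,0,-0.036,0.01,0],[0.085,0,-0.036,0.01,0]]' >/dev/null; python3 -m crank '[[0.085,0,-0.036,0.01,0],[0.085,0,-0.036,0.01,0],[0.085,0,-0.036,0.01,0],[0.085,0,-0.036,0.01,0],[0.085,0,-0.036,0.01,0]]'>/dev/null; python3 -m crank '[[0.085,0,-0.036,0.01,0],[0.085,0,-0.036,0.01,0],[0.085,0,0,0,0.148],[0.085,0,0,0,0.148],[0.085,0,0,0,0.148]]';  python3 -m crank '[[0.085,0,0,0,0.148],[0.085,0,0,0,0.148],[0.085,0,0,0,0.148],[0.085,0,0,0,0.148],[0.085,0,0,0,0.148]]'>/dev/null;python3 -m crank '[[0.085,0,0,0,0.148],[0.085,0,0,0,0.148],[0.085,0,0,0,0.148],[0.085,0,0,0,0.148],[0.085,0,0,0,0.148]]'>/dev/null; python3 -c "
from go import *
show()
to([.4332,-.384,.2],-1.096)
st=manip.sense();s=snapshot('wrist');cv2.imwrite('pics/w1.png',s['image'])
np.save('w1.npy',dict(s=s,st=st),allow_pickle=True)"
```

```text
t: 3.25
tcp_pos: [0.4331, -0.3769, 0.247]
tool_rot: [0.255, 0.66, -0.255, 0.659]
force: [0.2, 1.4, 0.0]
finger_gap: 0.993
t 4.25 tcp [ 0.4333 -0.3764  0.2472] th -0.645 xax [-0.  0. -1.] zax [-0.601 -0.799 -0.   ] q [-0.91  0.44  1.54 -0.    1.16 -0.26] F [ 0.4 -0.5 -0.5] gap 84.6
 tool shift mm [47.2  4.5  6.2] | turn(about tool x) 0.451 alt -2.691
```

View pics/w1.png

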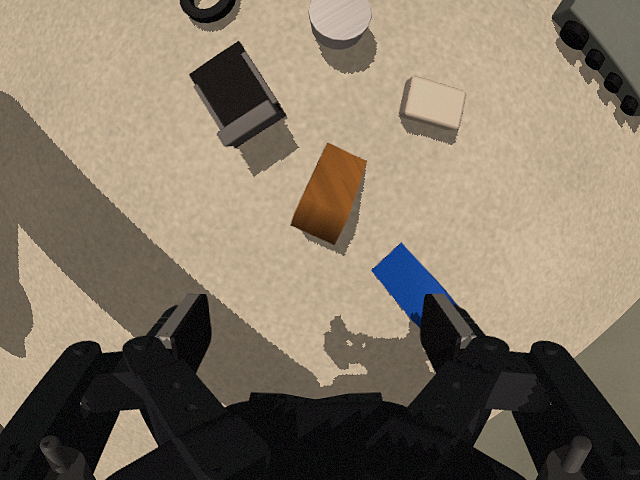

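Run:
```python
from fit import *
np.set_printoptions(precision=4,suppress=True)
d=np.load("w1.npy",allow_pickle=True).item(); P=wcloud(d["s"],d["st"])
for u,v in ((330,190),(235,80),(340,15),(100,50)): print(u,v,P[v,u])
q=region([P],.39,.52,-.43,-.33,.008,.08); print(len(q),fit(q,sdwedge,[.4545,-.373,.475]),fit(q,sdwedge,[.4545,-.373,.475,0]))
q=region([P],.385,.49,-.295,-.17,.008,.08); print(len(q),fit(q,sdshoe,[.4387,-.233,1.47]),fit(q,sdshoe,[.4387,-.233,1.47,0]))
```

```text
330 190 [ 0.4576 -0.3714  0.0369]
235 80 [ 0.4481 -0.223   0.005 ]
340 15 [ 0.5657 -0.2423  0.046 ]
100 50 [ 0.3475 -0.0755 -0.002 ]
4068 (array([ 0.4568, -0.3739,  0.49  ]), np.float64(0.0006505955392715758)) (array([ 0.4568, -0.3739,  0.49  , -0.    ]), np.float64(0.0006502971918683559))
2085 (array([ 0.4401, -0.2344,  1.4671]), np.float64(0.0006759803288550336)) (array([ 0.44  , -0.2344,  1.4683, -0.0002]), np.float64(0.0006604369990202603))
```

```bash
python3 -c "
from go import *
to([.4356,-.3852,.016],-1.081)"
python3 -m crank '[[0.085,0.02,0,0,0.145],[0.085,0.02,0,0,0.145],[0.085,0.02,0,0,0.145]]'; python3 -c "
from go import *
to([.4356,-.3852,.016],-1.081)"
```

```text
tool shift mm [231.2   7.2   5.7] | turn(about tool x) 0.432 alt -2.709
t: 4.6
tcp_pos: [0.4335, -0.3765, 0.1868]
tool_rot: [0.686, 0.173, -0.686, 0.173]
force: [-0.6, -0.1, -0.5]
finger_gap: 0.996
 tool shift mm [170.9   8.5   2.2] | turn(about tool x) 0.004 alt -3.138
```

```bash
python3 -m crank '[[0.085,0.035,0.0085,0.002,0.004],[0.085,0.035,0,0,0],[0.085,0.035,0,0,0],[0.085,0.035,0,0,0],[0.085,0.02,0,0,0]]'; python3 -c "
from go import *
to([.4356,-.3852,.016],-1.081)"
```

```text
t: 5.1
tcp_pos: [0.4348, -0.3838, 0.0246]
tool_rot: [-0.685, -0.175, 0.686, -0.172]
force: [-0.2, -0.7, -1.2]
finger_gap: 0.997
 tool shift mm [ 8.6  1.7 -0.1] | turn(about tool x) 0.006 alt -3.136
```

```bash
python3 -m crank '[[0.085,0.008,0.0,0,0],[0.04,0,0,0,0],[0.04,0,0,0,0],[0.04,0,0,0,0],[0.04,0,0,0,0]]' 40;python3 -m crank '[[0.04,0,0,0,0],[0.04,0,0,0,0]]' 40; python3 -c "
from go import *
show()"
```

```text
t: 5.6
tcp_pos: [0.4363, -0.3856, 0.0209]
tool_rot: [0.686, 0.172, -0.685, 0.174]
force: [-0.2, 1.4, 4.2]
finger_gap: 0.53
t: 5.8
tcp_pos: [0.4363, -0.3856, 0.0209]
tool_rot: [0.686, 0.172, -0.685, 0.173]
force: [-0.1, 0.2, 5.5]
finger_gap: 0.534
t 5.8 tcp [ 0.4363 -0.3856  0.0209] th -1.078 xax [ 0.002 -0.002 -1.   ] zax [-0.881 -0.473 -0.   ] q [-0.92  0.78  1.68  0.    0.68  0.16] F [-0.1  0.2  5.5] gap 45.4
```

```bash
python3 -m crank '[[0.04,-0.02,0,0,0],[0.04,-0.03,0,0,0],[0.04,-0.04,0,0,0],[0.04,-0.01,0,0,-0.14],[0.04,0,0,0,-0.14]]' 40;python3 -m crank '[[0.04,0,0,0,-0.14],[0.04,0,0,0,-0.14],[0.04,0,0,0,-0.14],[0.04,0,0,0,-0.14],[0.04,0,0,0,-0.14]]' 40; python3 -c "
from go import *
show();to([.4397,-.2456,.115],-.101)"
```

```text
t: 6.3
tcp_pos: [0.4369, -0.3863, 0.1222]
tool_rot: [0.655, 0.266, -0.654, 0.271]
force: [-0.4, -0.3, -2.2]
finger_gap: 0.532
t: 6.8
tcp_pos: [0.4356, -0.3847, 0.1193]
tool_rot: [-0.522, -0.476, 0.523, -0.476]
force: [0.8, -0.6, -2.7]
finger_gap: 0.531
t 6.8 tcp [ 0.4356 -0.3847  0.1193] th -0.092 xax [ 0. -0. -1.] zax [-0.092 -0.996  0.   ] q [-0.92  0.62  1.64 -0.    0.88 -0.82] F [ 0.8 -0.6 -2.7] gap 45.2
 tool shift mm [   4.3   -8.7 -138.9] | turn(about tool x) 0.009 alt -3.133
```

```bash
python3 -m crank '[[0.04,0,-0.002,-0.034,0.009],[0.04,0,-0.0025,-0.035,0],[0.04,0,-0.002,-0.035,0],[0.04,0,-0.002,-0.034,0],[0.04,0,0,0,0]]' 40; python3 -c "
from go import *
show();to([.4397,-.2456,.115],-.101)
st=manip.sense();s=snapshot('wrist');cv2.imwrite('pics/w2.png',s['image'])
np.save('w2.npy',dict(s=s,st=st),allow_pickle=True)
from fit import *
P=wcloud(s,st);q=region([P],.36,.53,-.32,-.12,.008,.3)
print(fit(q[q[:,2]<.07],sdshoe,[.4401,-.2344,1.467]), fit(q[(q[:,2]>.09)&(q[:,2]<.15)],sdwedge,[.4414,-.222,1.467,.099]))"
```

```text
t: 7.3
tcp_pos: [0.4397, -0.2414, 0.1191]
tool_rot: [0.525, 0.476, -0.525, 0.471]
force: [0.1, 0.1, -2.3]
finger_gap: 0.533
t 7.3 tcp [ 0.4397 -0.2414  0.1191] th -0.103 xax [-0.004  0.005 -1.   ] zax [-0.103 -0.995 -0.004] q [-0.73  0.54  1.84  0.    0.77 -0.62] F [ 0.1  0.1 -2.3] gap 45.3
 tool shift mm [4.  0.4 4.2] | turn(about tool x) -0.002 alt 3.139
(array([ 0.48482017, -0.0998917 ,  1.16186325]), np.float64(0.0036034810116543736)) (array([ 0.44394076, -0.21963656,  1.47566341,  0.09810294]), np.float64(0.0017625771463277253))
```

View pics/w2.png

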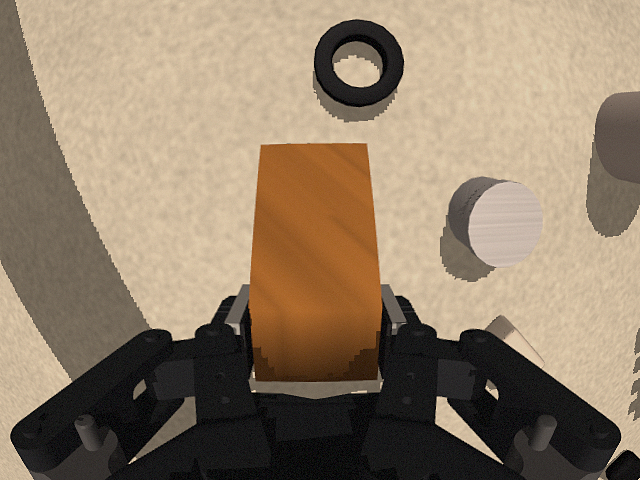

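```bash
cat > ora.py <<'E'
from go import *
from fit import *
def orange(P,im):
    b,g,r=[im[...,i].astype(int) for i in range(3)]
    m=(r>b*2)&(r>60)&(g<r*0.75); q=P[m]; return q[np.isfinite(q).all(1)]
E
python3 - <<'E'
from ora import *
d=np.load("w2.npy",allow_pickle=True).item(); P=wcloud(d["s"],d["st"])
q=orange(P,d["s"]["image"]);print(len(q),q.min(0),q.max(0))
q=q[(np.abs(q[:,:2]-[.44,-.22])<.06).all(1)]
print(fit(q,sdwedge,[.4414,-.222,1.467,.099]))
to([.4397,-.2456,.115],-.101)
E
```

```text
27887 [ 0.40879217 -0.28058812 -0.0017882 ] [ 0.48610601 -0.17560601  0.15032445]
(array([ 0.44351039, -0.21957717,  1.47553304,  0.09808488]), np.float64(0.0022688848912231175))
 tool shift mm [ 4.4 -1.2  1.5] | turn(about tool x) -0.003 alt 3.139
```

Run:
```python
from ora import *
st=manip.sense();s=snapshot('wrist');show()
P=wcloud(s,st);q=orange(P,s["image"]);q=q[(np.abs(q[:,:2]-[.44,-.22])<.06).all(1)&(q[:,2]>.09)]
print(len(q),fit(q,sdwedge,[.4414,-.222,1.467,.099]))
x,_=fit(q,sdwedge,[.4414,-.222,1.467,.099])
p=loc(q,x);r=sdwedge(p);print(np.percentile(r,[5,50,95]))
to([.4397,-.2456,.115],-.101)
```

```text
t 7.4 tcp [ 0.442  -0.2462  0.1196] th -0.105 xax [ 0.001 -0.001 -1.   ] zax [-0.105 -0.994  0.001] q [-0.73  0.54  1.83 -0.    0.77 -0.62] F [-0.2 -0.4 -1. ] gap 44.9
27842 (array([ 0.44546136, -0.22261411,  1.47602626,  0.09840961]), np.float64(0.0005503379860988662))
[-9.01626852e-04 -1.15832962e-06  9.05207633e-04]
 tool shift mm [ 4.6 -2.3 -0.4] | turn(about tool x) -0.004 alt 3.138
```

```bash
python3 -m crank '[[0.04,0.015,-0.004,0,0.009],[0.04,0.02,0,0,0],[0.04,0.02,0,0,0],[0.04,0.012,0,0,0],[0.04,0,0,0,0]]' 40
python3 - <<'E'
from ora import *
show()
st=manip.sense();s=snapshot('wrist');cv2.imwrite("pics/w3.png",s["image"])
P=wcloud(s,st);q=orange(P,s["image"]);q=q[(np.abs(q[:,:2]-[.44,-.22])<.06).all(1)&(q[:,2]>.02)]
print(fit(q,sdwedge,[.4414,-.222,1.467,.03]))
b=s["image"].max(2)<200
q=region([P],.385,.49,-.295,-.17,.002,.08)
x,_=fit(q,sdwedge,[.4414,-.222,1.467,.03])
def both(y):
    return np.minimum(sdwedge(loc(q,x)),sdshoe(loc(q,y)))
r=least_squares(both,[.4401,-.2344,1.467],loss='soft_l1',f_scale=.001,x_scale=[.01,.01,.1]);print(r.x,np.sqrt(np.mean(r.fun**2)))
E
```

```text
t: 7.9
tcp_pos: [0.4397, -0.2447, 0.0565]
tool_rot: [0.531, 0.469, -0.527, 0.47]
force: [3.1, 17.4, 36.2]
finger_gap: 0.535
t 7.9 tcp [ 0.4397 -0.2447  0.0565] th -0.119 xax [ 0.005  0.002 -1.   ] zax [-0.119 -0.993 -0.003] q [-0.73  0.66  1.87  0.01  0.61 -0.62] F [ 3.1 17.4 36.2] gap 45.5
(array([ 0.44219552, -0.23081554,  1.46333351,  0.05032503]), np.float64(0.006993556346869467))
[ 0.44113932 -0.24013272  1.54049519] 0.006077745167904249
```

View pics/w3.png

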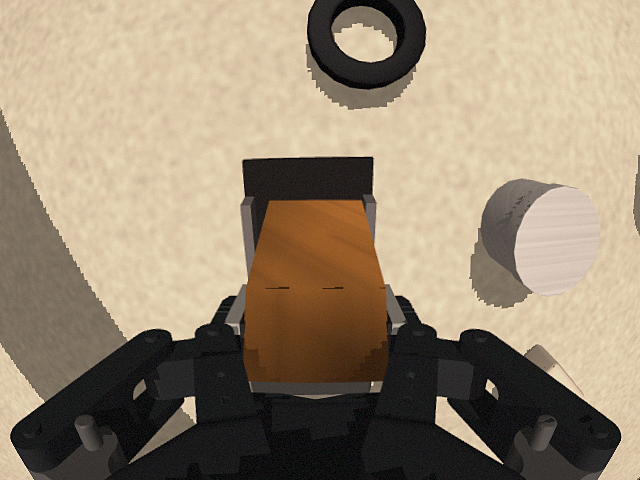

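```bash
python3 -m crank '[[0.04,-0.02,0,0,0],[0.04,-0.03,0,0,0],[0.04,-0.03,0,0,0],[0.04,0,0,0,0],[0.04,0,0,0,0]]' 40
python3 - <<'E'
from ora import *
show()
st=manip.sense();s=snapshot('wrist');cv2.imwrite("pics/w4.png",s["image"])
np.save('w4.npy',dict(s=s,st=st),allow_pickle=True)
a=snapshot("scene");b=snapshot("side")
cv2.imwrite("pics/a4.png",cv2.resize(a["image"][200:300,180:330],None,fx=5,fy=5))
cv2.imwrite("pics/b4.png",cv2.resize(b["image"][130:280,310:460],None,fx=4,fy=4))
for P in (cloud(a),cloud(b),wcloud(s,st)):
    q=region([P],.385,.49,-.30,-.16,.008,.075);
    try: print(len(q),fit(q,sdshoe,[.4401,-.2344,1.467]))
    except Exception as e: print(e)
P=wcloud(s,st);q=orange(P,s["image"]);q=q[(np.abs(q[:,:2]-[.44,-.22])<.06).all(1)&(q[:,2]>.02)]
print(fit(q,sdwedge,[.4414,-.222,1.467,.08]))
E
```

```text
t: 8.45
tcp_pos: [0.4382, -0.2478, 0.1328]
tool_rot: [0.528, 0.469, -0.528, 0.471]
force: [-0.6, 0.9, -3.1]
finger_gap: 0.531
t 8.45 tcp [ 0.4382 -0.2478  0.1328] th -0.117 xax [ 0.002 -0.002 -1.   ] zax [-0.117 -0.993  0.002] q [-0.74  0.52  1.83 -0.    0.79 -0.62] F [-0.6  0.9 -3.1] gap 45.1
335 (array([ 0.44045174, -0.23405648,  1.44423118]), np.float64(0.0025752340988518044))
406 (array([ 0.43650779, -0.23220441,  1.47115106]), np.float64(0.0015690734731609159))
499 (array([ 0.44001758, -0.23393176,  1.47445383]), np.float64(0.0005444147743770019))
(array([ 0.43997352, -0.23357384,  1.46952327,  0.12625833]), np.float64(0.007567206005463664))
```

View pics/w4.png

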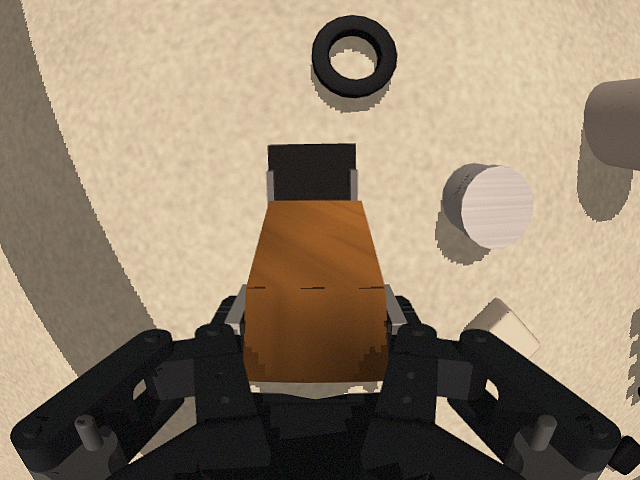

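View pics/b4.png

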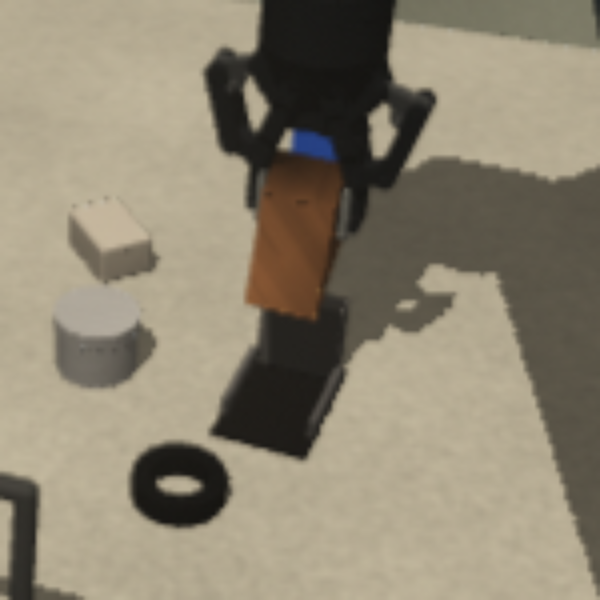

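View pics/a4.png

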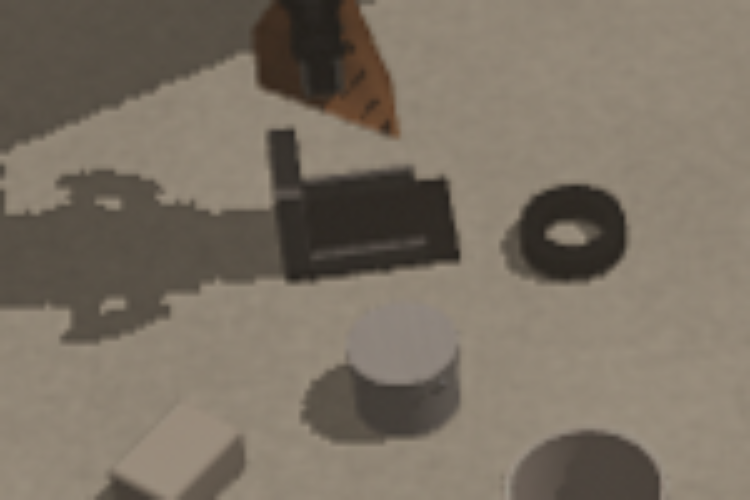

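```bash
cat >> ora.py <<'E'
def fitp(q,sd,x0):
    def f(x):
        M=R.from_euler("ZY",[x[2],x[4]]).as_matrix(); return sd((q-[x[0],x[1],x[3]])@M)
    r=least_squares(f,x0,loss='soft_l1',f_scale=.002,x_scale=[.01,.01,.1,.01,.1]); return r.x,np.sqrt(np.mean(r.fun**2))
E
python3 - <<'E'
from ora import *
st=manip.sense();s=snapshot('wrist');show()
P=wcloud(s,st);q=orange(P,s["image"]);q=q[(np.abs(q[:,:2]-[.44,-.22])<.07).all(1)&(q[:,2]>.02)]
x,e=fitp(q,sdwedge,[.4414,-.225,1.467,.11,.3]);print(x.round(4),e)
M=R.from_euler("ZY",[x[2],x[4]]).as_matrix()
for n,p in dict(toe=[.0425,0,0],heel=[-.0425,0,0],heeltop=[-.0425,0,.05]).items(): print(n,(M@p+x[[0,1,3]]).round(4))
E
```

```text
t 8.65 tcp [ 0.4369 -0.2461  0.1309] th -0.117 xax [-0.002  0.002 -1.   ] zax [-0.116 -0.993 -0.002] q [-0.74  0.52  1.83 -0.    0.79 -0.62] F [ 0.  -0.  -1.8] gap 45.3
[ 0.4391 -0.2464  1.4521  0.1142  0.6113] 0.0006100277907323514
toe [ 0.4432 -0.2119  0.0898]
heel [ 0.435  -0.281   0.1386]
heeltop [ 0.4384 -0.2525  0.1795]
```

```bash
python3 -m crank '[[0.04,0,0.005,0.033,0],[0.04,0,0.005,0.033,0],[0.04,0,0.005,0.033,0],[0.04,0.01,0.005,0.031,0],[0.04,0.03,0,0,0]]' 40; python3 -m crank '[[0.04,0.03,0,0,0],[0.04,0.015,0,0,0],[0.04,0.010,0,0,0],[0.04,0.010,0,0,0],[0.04,0.005,0,0,0]]' 20;python3 - <<'E'
from ora import *
st=manip.sense();s=snapshot('wrist');show()
P=wcloud(s,st);q=orange(P,s["image"]);q=q[(np.abs(q[:,:2]-[.44,-.37])<.08).all(1)&(q[:,2]>.004)]
x,e=fitp(q,sdwedge,[.4414,-.365,1.467,.02,.3]);print(x.round(4),e)
E
```

```text
t: 9.15
tcp_pos: [0.445, -0.3854, 0.0934]
tool_rot: [-0.528, -0.465, 0.529, -0.474]
force: [0.0, -0.2, -1.9]
finger_gap: 0.53
t: 9.65
tcp_pos: [0.4432, -0.3867, 0.0277]
tool_rot: [-0.523, -0.467, 0.53, -0.477]
force: [-12.0, -15.8, 35.0]
finger_gap: 0.534
t 9.7 tcp [ 0.4436 -0.3867  0.0274] th -0.111 xax [ 0.004 -0.016 -1.   ] zax [-0.111 -0.994  0.016] q [-0.9   0.77  1.67 -0.01  0.69 -0.78] F [ -9.7 -11.8  23.7] gap 45.3
[ 0.4461 -0.3789  1.4668  0.0147  0.3703] 0.0005602549394937643
```

```bash
python3 -m crank '[[0.085,-0.005,0,0,0],[0.085,-0.02,0,0,0],[0.085,-0.03,0,0,0],[0.085,-0.03,0,0,0],[0.085,0,0,0,0]]' 40;python3 - <<'E'
from ora import *
st=manip.sense();s=snapshot('wrist');show()
P=wcloud(s,st);q=orange(P,s["image"]);q=q[(np.abs(q[:,:2]-[.44,-.37])<.08).all(1)&(q[:,2]>.004)]
x,e=fitp(q,sdwedge,[.4414,-.365,1.467,.0,0]);print(x.round(4),e)
x,e=fitp(q,sdwedge,[*x[:4],0]);c,sn=np.cos(x[2]),np.sin(x[2])
to([x[0]-.021*c,x[1]-.021*sn,.019],x[2]-np.pi/2)
q=region([P],.385,.49,-.30,-.16,.006,.075);print(fit(q,sdshoe,[.4401,-.2344,1.467]))
E
```

```text
t: 10.2
tcp_pos: [0.4449, -0.3797, 0.1114]
tool_rot: [-0.528, -0.467, 0.528, -0.474]
force: [0.1, 0.0, 0.3]
finger_gap: 0.994
t 10.25 tcp [ 0.4439 -0.3787  0.1095] th -0.115 xax [ 0.003 -0.004 -1.   ] zax [-0.115 -0.993  0.004] q [-0.9   0.63  1.65  0.    0.86 -0.78] F [ 0.1  0.3 -0.3] gap 85.0
[ 4.4720e-01 -3.7630e-01  1.4831e+00 -0.0000e+00  1.3000e-03] 0.0005965968103181982
 tool shift mm [90.6  3.2 17.9] | turn(about tool x) -0.028 alt 3.114
(array([ 0.43997606, -0.23365521,  1.46847815]), np.float64(0.0006149588960860751))
```

```bash
python3 -m crank '[[0.085,0.02,0.003,0.018,-0.028],[0.085,0.03,0,0,0],[0.085,0.03,0,0,0],[0.085,0.009,0,0,0],[0.085,0,0,0,0]]' 40;python3 -c "
from go import *
show();x=[.4472,-.3763,1.483];c,s=np.cos(x[2]),np.sin(x[2])
to([x[0]-.021*c,x[1]-.021*s,.02],x[2]-np.pi/2)"
```

```text
t: 10.75
tcp_pos: [0.4423, -0.3943, 0.016]
tool_rot: [0.522, 0.479, -0.521, 0.476]
force: [-0.6, 0.7, 0.4]
finger_gap: 0.994
t 10.75 tcp [ 0.4423 -0.3943  0.016 ] th -0.088 xax [-0.003  0.004 -1.   ] zax [-0.088 -0.996 -0.004] q [-0.92  0.79  1.65  0.    0.7  -0.83] F [-0.6  0.7  0.4] gap 84.5
 tool shift mm [-4.   3.3  2.6] | turn(about tool x) 0.0 alt -3.142
```

```bash
python3 -m crank '[[0.085,-0.003,0.003,0.003,0],[0.04,0,0,0,0],[0.04,0,0,0,0],[0.04,0,0,0,0],[0.04,0,0,0,0]]' 80;python3 -m crank '[[0.04,0,0,0,0],[0.04,-0.03,0,0,0],[0.04,-0.04,0,0,0],[0.04,-0.025,0,0,0],[0.04,0,0,0,0]]' 80;python3 -m crank '[[0.04,0,0,0,0],[0.04,0,0,0,0]]'
python3 - <<'E'
from ora import *
st=manip.sense();s=snapshot('wrist');show()
P=wcloud(s,st);q=orange(P,s["image"]);q=q[(np.abs(q[:,:2]-[.44,-.37])<.08).all(1)&(q[:,2]>.04)]
x,e=fitp(q,sdwedge,[.447,-.376,1.483,.095,0]);print(x.round(4),e)
# target wedge: shoe x=18 
S=[.4400,-.2340,1.4685]; dth=S[2]-x[2]; p=st["tcp_pos"]
c,sn=np.cos(dth),np.sin(dth); o=np.array([[c,-sn],[sn,c]])@(p[:2]-x[:2])
w=np.array(S[:2])+.018*np.array([np.cos(S[2]),np.sin(S[2])]); t=w+o
th=info(st)[2]+dth; print("target",t.round(4),th); to([*t,p[2]],th)
E
```

```text
t: 11.25
tcp_pos: [0.4467, -0.4002, 0.0229]
tool_rot: [-0.521, -0.477, 0.522, -0.479]
force: [-0.7, -0.3, 5.8]
finger_gap: 0.526
t: 11.75
tcp_pos: [0.4479, -0.4013, 0.1203]
tool_rot: [-0.521, -0.475, 0.522, -0.481]
force: [-0.2, -0.6, -2.2]
finger_gap: 0.525
t: 11.95
tcp_pos: [0.4452, -0.3981, 0.1148]
tool_rot: [0.522, 0.479, -0.521, 0.476]
force: [-0.5, -0.3, -1.6]
finger_gap: 0.525
t 12.0 tcp [ 0.4452 -0.3981  0.1145] th -0.088 xax [-0.002  0.003 -1.   ] zax [-0.088 -0.996 -0.003] q [-0.92  0.64  1.6  -0.    0.9  -0.83] F [ 0.8 -0.1 -3. ] gap 44.7
[ 0.4485 -0.3744  1.4913  0.0918 -0.0023] 0.0005518186333812609
target [ 0.438  -0.2397] -0.1108836190676476
 tool shift mm [   0.3  -21.1 -157.2] | turn(about tool x) 0.023 alt -3.119
```

```bash
python3 -m crank '[[0.04,0,-0.005,-0.035,0.023],[0.04,0,-0.0045,-0.038,0],[0.04,0,-0.004,-0.040,0],[0.04,0,-0.004,-0.040,0],[0.04,0,0,0,0]]';python3 -m crank '[[0.04,0,0,0,0],[0.04,0,0,0,0],[0.04,0,0,0,0]]'
cat > wchk.py <<'E'
from ora import *
import sys
st=manip.sense();s=snapshot('wrist');show()
P=wcloud(s,st);q=orange(P,s["image"]);q=q[(np.abs(q[:,:2]-[.44,-.22])<.08).all(1)&(q[:,2]>.01)]
x,e=fitp(q,sdwedge,[.4418,-.216,1.4685,st["tcp_pos"][2]-.022,0]);print("wedge",x.round(4),e)
S=[.4400,-.2340,1.4685]
l=loc(np.array([[x[0],x[1],0]]),S)[0]; print("in shoe frame mm",(l*1000).round(1),"dyaw",x[2]-S[2])
E
python3 wchk.py
```

```text
t: 12.5
tcp_pos: [0.4416, -0.2384, 0.1145]
tool_rot: [-0.526, -0.476, 0.526, -0.469]
force: [-0.2, -0.1, -2.7]
finger_gap: 0.522
t: 12.8
tcp_pos: [0.4452, -0.2467, 0.116]
tool_rot: [-0.527, -0.471, 0.527, -0.471]
force: [-0.0, 0.2, -2.0]
finger_gap: 0.523
t 12.85 tcp [ 0.4451 -0.2466  0.1161] th -0.112 xax [ 0. -0. -1.] zax [-0.112 -0.994  0.   ] q [-0.73  0.55  1.83 -0.    0.76 -0.61] F [-1.1  0.2 -3. ] gap 44.6
wedge [ 4.4990e-01 -2.2320e-01  1.4692e+00  9.3000e-02  2.0000e-04] 0.0008490974132330321
in shoe frame mm [11.7 -8.7  0. ] dyaw 0.0006609481413153429
```

```bash
python3 -m crank '[[0.04,0.01,-0.0087,-0.006,0],[0.04,0.01,0,0,0],[0.04,0,0,0,0],[0.04,0,0,0,0],[0.04,0,0,0,0]]';python3 wchk.py
```

```text
t: 13.35
tcp_pos: [0.4375, -0.2391, 0.0965]
tool_rot: [0.527, 0.471, -0.527, 0.472]
force: [0.5, -0.2, -1.5]
finger_gap: 0.523
t 13.4 tcp [ 0.4375 -0.239   0.0966] th -0.111 xax [ 0.001 -0.001 -1.   ] zax [-0.111 -0.994  0.001] q [-0.72  0.58  1.87 -0.    0.7  -0.61] F [ 0.7 -0.4 -2.9] gap 44.5
wedge [ 4.4220e-01 -2.1570e-01  1.4702e+00  7.3500e-02  6.0000e-04] 0.0005533876619037542
in shoe frame mm [18.5 -0.3  0. ] dyaw 0.001739341385001758
```

```bash
python3 -m crank '[[0.04,0.015,0,0,0],[0.04,0.015,0,0,0],[0.04,0.015,0,0,0],[0.04,0.010,0,0,0],[0.04,0,0,0,0]]';python3 wchk.py; python3 -m crank '[[0.04,0.004,0,0,0],[0.04,0.004,0,0,0],[0.04,0.004,0,0,0],[0.04,0,0,0,0],[0.04,0,0,0,0]]';python3 wchk.py
```

```text
t: 13.9
tcp_pos: [0.4366, -0.2381, 0.0404]
tool_rot: [-0.527, -0.472, 0.527, -0.471]
force: [-1.3, -0.2, -2.5]
finger_gap: 0.522
t 13.95 tcp [ 0.4369 -0.2383  0.041 ] th -0.111 xax [-0.001  0.001 -1.   ] zax [-0.111 -0.994 -0.   ] q [-0.72  0.68  1.89 -0.    0.57 -0.61] F [-0.1 -0.3 -2. ] gap 44.5
wedge [ 4.4140e-01 -2.1460e-01  1.4685e+00  1.7500e-02 -1.2000e-03] 0.0005870973298988778
in shoe frame mm [19.5  0.6  0. ] dyaw -3.4056155816530875e-05
t: 14.45
tcp_pos: [0.4369, -0.2384, 0.0293]
tool_rot: [-0.527, -0.472, 0.527, -0.471]
force: [0.0, -0.1, -1.6]
finger_gap: 0.527
t 14.5 tcp [ 0.4369 -0.2384  0.0294] th -0.111 xax [ 0. -0. -1.] zax [-0.111 -0.994  0.   ] q [-0.72  0.71  1.9  -0.    0.54 -0.61] F [-0.4 -0.5 -2.1] gap 44.3
wedge [ 4.4180e-01 -2.1490e-01  1.4699e+00  6.3000e-03 -5.0000e-04] 0.0005662713036768467
in shoe frame mm [19.2  0.1  0. ] dyaw 0.001385993184793266
```

```bash
python3 -m crank '[[0.04,0,0,0.004,0],[0.04,0.001,0,0.003,0],[0.04,0.002,0,0.0005,0],[0.04,0,0,0,0],[0.04,0,0,0,0]]';python3 wchk.py
python3 - <<'E'
from ora import *
st=manip.sense();s=snapshot('wrist')
P=wcloud(s,st);o=orange(P,s["image"])
E
```

```text
t: 15.0
tcp_pos: [0.4365, -0.2467, 0.0269]
tool_rot: [-0.527, -0.471, 0.527, -0.472]
force: [-1.1, -1.5, 5.5]
finger_gap: 0.526
t 15.05 tcp [ 0.4365 -0.2467  0.0269] th -0.111 xax [ 0.001 -0.002 -1.   ] zax [-0.111 -0.994  0.001] q [-0.74  0.71  1.89 -0.    0.54 -0.63] F [-1.5 -1.6  4.8] gap 44.1
wedge [ 4.4140e-01 -2.2330e-01  1.4715e+00  3.9000e-03  1.1000e-03] 0.0005675022042113091
in shoe frame mm [10.8 -0.3  0. ] dyaw 0.002964937022173597
```

```bash
python3 -m crank '[[0.07,0,0,0,0],[0.085,0,0,0,0],[0.085,-0.02,0,0,0],[0.085,-0.04,0,0,0],[0.085,-0.04,0,0,0]]';python3 -m crank '[[0.085,0,0,0.03,0],[0.085,0,0,0.02,0],[0.085,0,0,0,0],[0.085,0,0,0,0]]';cat > unit.py <<'E'
from ora import *
st=manip.sense();s=snapshot('wrist');show();cv2.imwrite('pics/unit.png',s['image'])
P=wcloud(s,st);q=orange(P,s["image"]);q=q[(np.abs(q[:,:2]-[.44,-.22])<.08).all(1)&(q[:,2]>.01)]
x,e=fitp(q,sdwedge,[.4418,-.222,1.4685,.004,0]);print("wedge",x.round(4),e)
w,_=x,e
q=region([P],.385,.49,-.30,-.16,.006,.075)
def both(y): return np.minimum(sdwedge(loc(q,[w[0],w[1],w[2],w[3]])),sdshoe(loc(q,y)))
r=least_squares(both,[.44,-.234,1.4685],loss='soft_l1',f_scale=.001,x_scale=[.01,.01,.1]);S=r.x;print("shoe",S.round(4),np.sqrt(np.mean(r.fun**2)))
l=loc(np.array([[w[0],w[1],0]]),S)[0]; print("wedge in shoe mm",(l*1000).round(1),"dyaw",w[2]-S[2])
c,sn=np.cos(S[2]),np.sin(S[2])
to([S[0]-.0505*c,S[1]-.0505*sn,.02],S[2]-np.pi/2)
E
python3 unit.py
```

```text
t: 15.6
tcp_pos: [0.4353, -0.245, 0.1264]
tool_rot: [-0.527, -0.473, 0.527, -0.47]
force: [1.0, 0.8, -0.1]
finger_gap: 0.997
t: 16.0
tcp_pos: [0.4299, -0.2948, 0.1258]
tool_rot: [0.527, 0.472, -0.527, 0.471]
force: [0.1, 1.0, -0.1]
finger_gap: 0.996
t 16.05 tcp [ 0.4298 -0.2942  0.1257] th -0.111 xax [-0.002  0.002 -1.   ] zax [-0.111 -0.994 -0.002] q [-0.82  0.55  1.79  0.    0.81 -0.7 ] F [0.  0.6 0.2] gap 84.4
wedge [ 4.4120e-01 -2.2320e-01  1.4742e+00  3.8000e-03  7.0000e-04] 0.0005850070666781285
shoe [ 0.4399 -0.2338  1.4709] 0.000576607940045754
wedge in shoe mm [10.6 -0.3  0. ] dyaw 0.003350746038812469
 tool shift mm [105.7   4.1 -10.5] | turn(about tool x) -0.011 alt 3.13
```

View pics/unit.png

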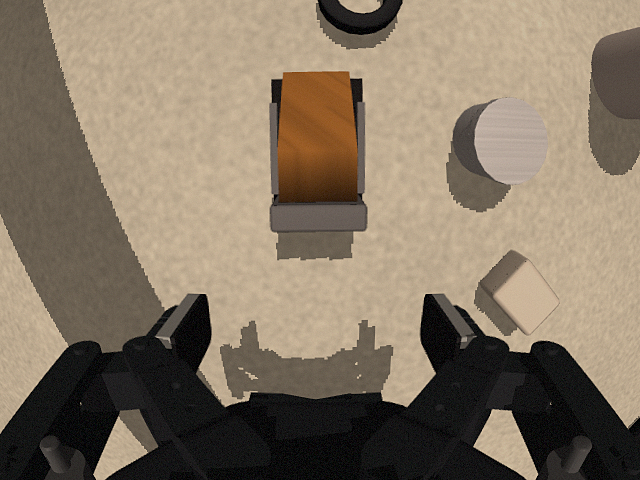

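```bash
python3 -m crank '[[0.085,0.03,0.004,-0.010,-0.011],[0.085,0.03,0,0,0],[0.085,0.03,0,0,0],[0.085,0.015,0,0,0],[0.085,0,0,0,0]]'; python3 -m crank '[[0.085,0,0,0,0],[0.085,0,0,0,0]]';python3 -c "
from go import *
show();S=[.4399,-.2338,1.4709];c,s=np.cos(S[2]),np.sin(S[2])
to([S[0]-.0505*c,S[1]-.0505*s,.02],S[2]-np.pi/2)"
```

```text
t: 16.55
tcp_pos: [0.434, -0.2832, 0.0189]
tool_rot: [-0.524, -0.477, 0.524, -0.472]
force: [-0.4, 0.0, 0.4]
finger_gap: 0.996
t: 16.75
tcp_pos: [0.4361, -0.2859, 0.0221]
tool_rot: [0.524, 0.474, -0.524, 0.475]
force: [0.3, -0.6, 0.3]
finger_gap: 0.996
t 16.75 tcp [ 0.4361 -0.2859  0.0221] th -0.099 xax [ 0.001 -0.001 -1.   ] zax [-0.099 -0.995  0.001] q [-0.79  0.74  1.84  0.    0.57 -0.7 ] F [ 0.3 -0.6  0.3] gap 84.7
 tool shift mm [ 2.1 -1.4 -1.8] | turn(about tool x) 0.0 alt -3.141
```

```bash
python3 -m crank '[[0.085,0.002,-0.0015,-0.002,0],[0.05,0,0,0,0],[0.05,0,0,0,0],[0.05,0,0,0,0],[0.05,0,0,0,0]]' 110; python3 -m crank '[[0.05,0,0,0,0],[0.05,-0.01,0,0,0],[0.05,-0.02,0,0,0],[0.05,0,0,0,0],[0.05,0,0,0,0]]' 110;python3 -c "
from go import *
show()
s=snapshot('wrist');cv2.imwrite('pics/w5.png',s['image'])
s=snapshot('side');cv2.imwrite('pics/b5.png',cv2.resize(s['image'][100:280,300:460],None,fx=4,fy=4))
"
```

```text
t: 17.25
tcp_pos: [0.4342, -0.2841, 0.0203]
tool_rot: [-0.524, -0.474, 0.524, -0.475]
force: [-1.7, 0.1, 7.2]
finger_gap: 0.636
t: 17.75
tcp_pos: [0.4345, -0.2841, 0.0495]
tool_rot: [0.524, 0.474, -0.524, 0.475]
force: [0.4, 0.3, -5.3]
finger_gap: 0.632
t 17.75 tcp [ 0.4345 -0.2841  0.0495] th -0.1 xax [ 0.001 -0.001 -1.   ] zax [-0.1   -0.995  0.001] q [-0.79  0.68  1.84 -0.    0.62 -0.69] F [ 0.4  0.3 -5.3] gap 53.7
```

View pics/w5.png

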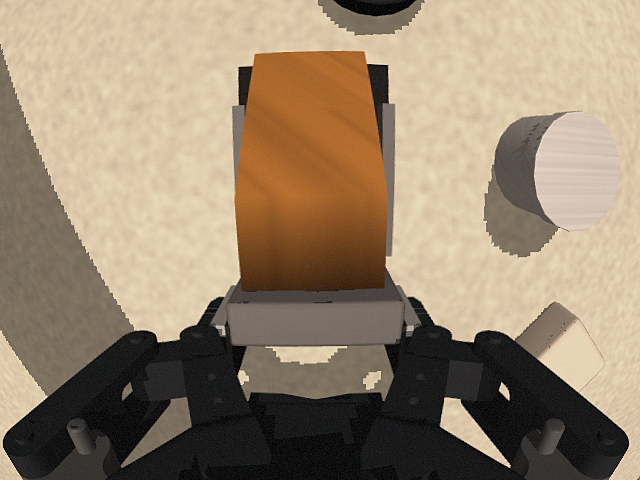

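View pics/b5.png

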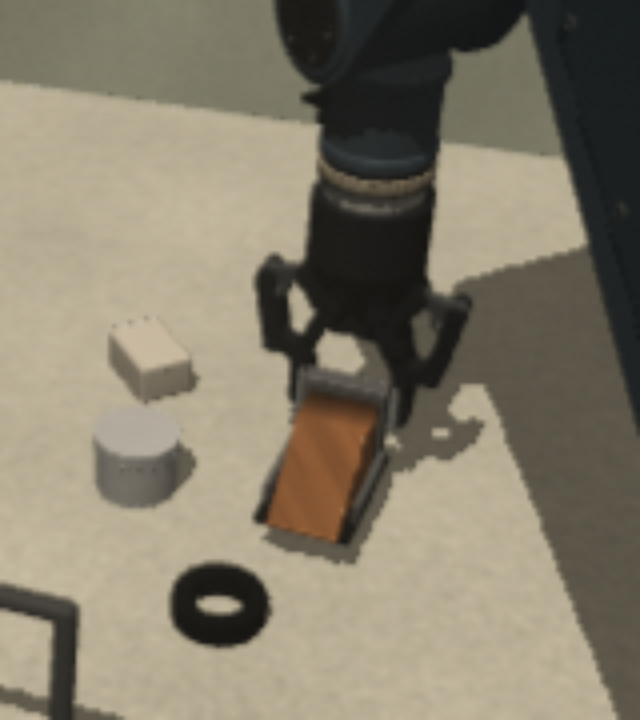

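```bash
python3 -m crank '[[0.05,-0.03,0,0,0],[0.05,-0.04,0,0,0],[0.05,-0.03,0.01,-0.01,0],[0.05,0,0.025,-0.025,0],[0.05,0,0.025,-0.028,0]]'; python3 -m crank '[[0.05,0,0.026,-0.028,0],[0.05,0,0.026,-0.028,0],[0.05,0,0.026,-0.028,-0.03],[0.05,0,0.015,-0.028,-0.03],[0.05,0,0,-0.01,0]]';python3 -m crank '[[0.05,0,0,0,0],[0.05,0,0,0,0]]';python3 - <<'E'
from ora import *
st=manip.sense();s=snapshot('wrist');show();cv2.imwrite('pics/w6.png',s['image'])
np.save('w6.npy',dict(s=s,st=st),allow_pickle=True)
P=wcloud(s,st);q=orange(P,s["image"]);o=st["tcp_pos"];q=q[(np.abs(q[:,:2]-o[:2]-[0,.06])<.08).all(1)&(q[:,2]>.09)]
x,e=fitp(q,sdwedge,[o[0],o[1]+.06,1.5,o[2]-.016,0]);print("wedge",x.round(4),e)
E
```

```text
t: 18.35
tcp_pos: [0.501, -0.2275, 0.1498]
tool_rot: [0.525, 0.473, -0.525, 0.474]
force: [-0.3, 0.3, -5.0]
finger_gap: 0.637
t: 18.85
tcp_pos: [0.605, -0.1115, 0.1477]
tool_rot: [0.509, 0.491, -0.509, 0.49]
force: [-0.6, -0.6, -4.3]
finger_gap: 0.632
t: 19.05
tcp_pos: [0.6023, -0.1147, 0.1482]
tool_rot: [-0.509, -0.491, 0.511, -0.489]
force: [0.3, -0.9, -4.8]
finger_gap: 0.635
t 19.1 tcp [ 0.6025 -0.1153  0.1486] th -0.041 xax [-0.002 -0.    -1.   ] zax [-0.041 -0.999  0.   ] q [-0.37  0.61  1.54 -0.    0.99 -0.33] F [-0.1 -0.3 -3.9] gap 54.0
wedge [ 0.6047 -0.053   1.5445  0.1315  0.0037] 0.0005521848312451264
```

View pics/w6.png

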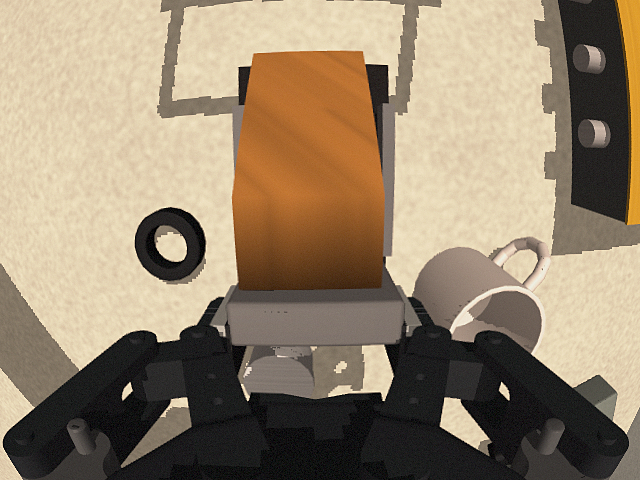

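```bash
python3 -m crank '[[0.05,0,0,-0.03,0],[0.05,0,0,-0.03,0],[0.05,0,0,-0.01,0],[0.05,0,0,0,0],[0.05,0,0,0,0]]';python3 - <<'E'
from ora import *
st=manip.sense();s=snapshot('wrist');show();cv2.imwrite('pics/w7.png',s['image'])
np.save('w7.npy',dict(s=s,st=st),allow_pickle=True)
P=wcloud(s,st)
q=region([P],.45,.75,.0,.3,.01,.3);print(len(q))
hm,im=topview([P],[s["image"]],.42,.76,-.02,.34,.002)
o=cv2.applyColorMap((np.clip(cv2.dilate(hm.astype(np.float32),np.ones((2,2)))/.2,0,1)**.6*255).astype(np.uint8),cv2.COLORMAP_JET)
cv2.imwrite('pics/w7h.png',cv2.resize(o,None,fx=3.4,fy=3.4,interpolation=0))
E
```

```text
t: 19.6
tcp_pos: [0.6065, -0.046, 0.1494]
tool_rot: [-0.51, -0.489, 0.51, -0.49]
force: [-0.1, 0.8, -3.6]
finger_gap: 0.636
t 19.65 tcp [ 0.6065 -0.0463  0.1494] th -0.041 xax [ 0.    -0.001 -1.   ] zax [-0.041 -0.999  0.001] q [-0.26  0.61  1.55 -0.    0.98 -0.22] F [-0.5  0.3 -3.7] gap 54.2
41782
```

View pics/w7.png

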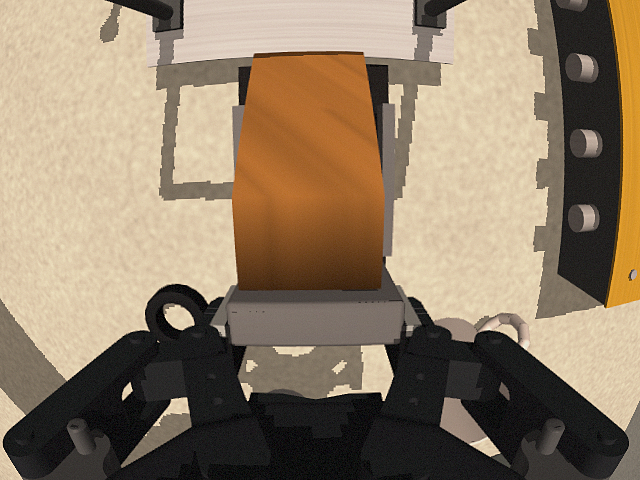

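View pics/w7h.png

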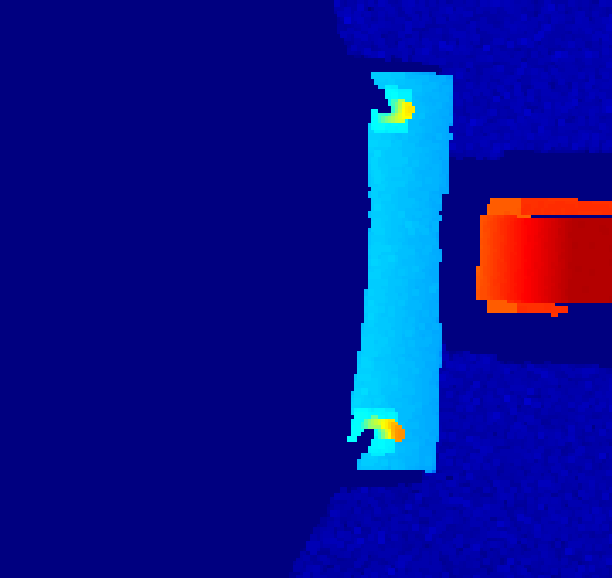

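```bash
cat > stand.py <<'E'
from ora import *
a8=np.radians(8)
Rd=np.array([[np.cos(a8),0,np.sin(a8)*-1],[0,1,0],[np.sin(a8),0,np.cos(a8)]]) # cols: slope x, y, normal
def seg(p,a,b,r):
    a=np.array(a);b=np.array(b);t=np.clip((p-a)@(b-a)/((b-a)@(b-a)),0,1); return np.linalg.norm(p-a-t[:,None]*(b-a),axis=1)-r
def sdstand(p):
    d=(p-[0,0,.04])@Rd
    deck=sdbox(d,[0,0,-.005],[.110,.115,.005])
    bar=[-.093,0,.194]
    o=[deck,seg(p,[-.093,-.095,.194],[-.093,.095,.194],.006)]
    for y in(-.095,.095): o.append(seg(p,[-.070,y,.030],[-.093,y,.194],.006))
    o.append(np.maximum(seg(p,[.025,-1,.079],[.025,1,.079],.035),np.abs(p[:,1])-.095))
    return np.minimum.reduce(o)
def fitstand(q,x0=(.602,.190,1.528)):
    f=lambda x: np.minimum(np.abs(sdstand(loc(q,x))),.01)
    r=least_squares(f,x0,x_scale=[.01,.01,.1],loss='soft_l1',f_scale=.001); return r.x,np.median(np.abs(r.fun))
E
python3 - <<'E'
from stand import *
d=np.load("w7.npy",allow_pickle=True).item();P=wcloud(d["s"],d["st"])
q=region([P],.47,.73,.06,.2,.015,.3);b=fitstand(q);print("wrist",b)
A=np.load("a.npy",allow_pickle=True).item();B=np.load("b.npy",allow_pickle=True).item()
for nm,s in(("A",A),("B",B)):
    q=region([cloud(s)],.47,.73,.07,.31,.018,.25);print(nm,fitstand(q))
E
```

```text
wrist (array([0.60568131, 0.19027531, 1.52422181]), np.float64(0.0005564434621396948))
A (array([0.60351912, 0.18900138, 1.53054724]), np.float64(0.0017718932829069848))
B (array([0.6001426 , 0.19197654, 1.5291498 ]), np.float64(0.0008825356529257727))
```

```bash
cat > sgo.py <<'E'
from go import *
S=np.array([.6057,.1903]);YAW=1.5242
def sw(x,y): 
    c,s=np.cos(YAW),np.sin(YAW); return S+np.array([c*x-s*y,s*x+c*y])
def stand_pos(p):
    c,s=np.cos(YAW),np.sin(YAW); d=np.asarray(p)[:2]-S; return np.array([c*d[0]+s*d[1],-s*d[0]+c*d[1]])
def sto(x,y,z,th): to([*sw(x,y),z],th)
def ss():
    st=manip.sense(); print("stand xy mm",(stand_pos(st["tcp_pos"])*1000).round(1),"z",round(st["tcp_pos"][2]*1000,1)); show()
E
python3 -c "
from sgo import *
ss(); sto(-.2,.0007,.08,YAW-np.pi/2)"
```

```text
stand xy mm [-236.3  -11.9] z 149.4
t 19.65 tcp [ 0.6065 -0.0463  0.1494] th -0.041 xax [ 0.    -0.001 -1.   ] zax [-0.041 -0.999  0.001] q [-0.26  0.61  1.55 -0.    0.98 -0.22] F [-0.5  0.3 -3.7] gap 54.2
 tool shift mm [ 69.4 -12.4 -36.4] | turn(about tool x) 0.005 alt -3.136
```

```bash
python3 -m crank '[[0.05,0.02,-0.006,-0.018,0.005],[0.05,0.03,-0.006,-0.018,0],[0.05,0.02,0,0,0],[0.05,0,0,0,0],[0.05,0,0,0,0]]'; python3 -m crank '[[0.05,0,0,0,0]]'
python3 - <<'E'
from sgo import *
from ora import *
ss()
st=manip.sense();s=snapshot('wrist');cv2.imwrite('pics/w8.png',s['image'])
P=wcloud(s,st);q=orange(P,s["image"]);o=st["tcp_pos"];q=q[(np.abs(q[:,:2]-o[:2]-[0,.06])<.08).all(1)&(q[:,2]>.03)]
x,e=fitp(q,sdwedge,[o[0],o[1]+.06,1.524,o[2]-.016,0]);print("wedge",x.round(4),e,"stand",stand_pos(x[:2]))
E
```

```text
t: 20.15
tcp_pos: [0.5967, -0.0094, 0.0795]
tool_rot: [0.512, 0.488, -0.511, 0.489]
force: [0.2, -0.9, -3.6]
finger_gap: 0.635
t: 20.25
tcp_pos: [0.5976, -0.0094, 0.0807]
tool_rot: [0.512, 0.487, -0.511, 0.489]
force: [0.4, -0.4, -3.6]
finger_gap: 0.635
stand xy mm [-199.9   -1.2] z 80.7
t 20.25 tcp [ 0.5976 -0.0094  0.0807] th -0.046 xax [ 0.003 -0.001 -1.   ] zax [-0.046 -0.999  0.001] q [-0.2   0.69  1.62 -0.    0.82 -0.16] F [ 0.4 -0.4 -3.6] gap 53.9
wedge [0.5996 0.0512 1.5385 0.0639 0.0041] 0.0005601279482813093 stand [-0.13924827 -0.00038941]
```

View pics/w8.png

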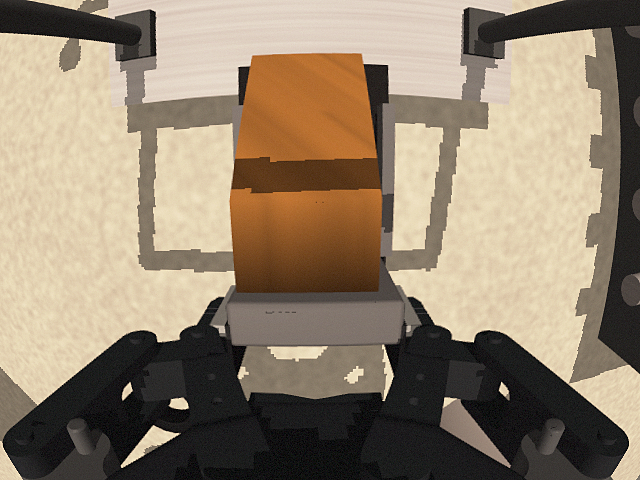

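```bash
python3 -m crank '[[0.05,0,0,-0.02,0],[0.05,0,0,-0.02,0],[0.05,0.005,0,-0.015,0],[0.05,0.005,0,0,0],[0.05,0,0,0,0]]'; python3 -c "
from sgo import *
ss()
s=snapshot('side');cv2.imwrite('pics/b6.png',cv2.resize(s['image'][120:380,200:420],None,fx=2.5,fy=2.5,interpolation=cv2.INTER_CUBIC))
s=snapshot('scene');cv2.imwrite('pics/a6.png',cv2.resize(s['image'][120:300,300:500],None,fx=3.5,fy=3.3,interpolation=cv2.INTER_CUBIC))
"
```

```text
t: 20.8
tcp_pos: [0.5981, 0.0469, 0.0689]
tool_rot: [-0.511, -0.489, 0.511, -0.489]
force: [1.2, 0.2, -4.5]
finger_gap: 0.636
stand xy mm [-143.6    0.9] z 68.9
t 20.8 tcp [0.5981 0.0469 0.0689] th -0.044 xax [-0.001 -0.    -1.   ] zax [-0.044 -0.999  0.   ] q [-0.11  0.71  1.62 -0.    0.81 -0.06] F [ 1.2  0.2 -4.5] gap 54.1
```

View pics/b6.png

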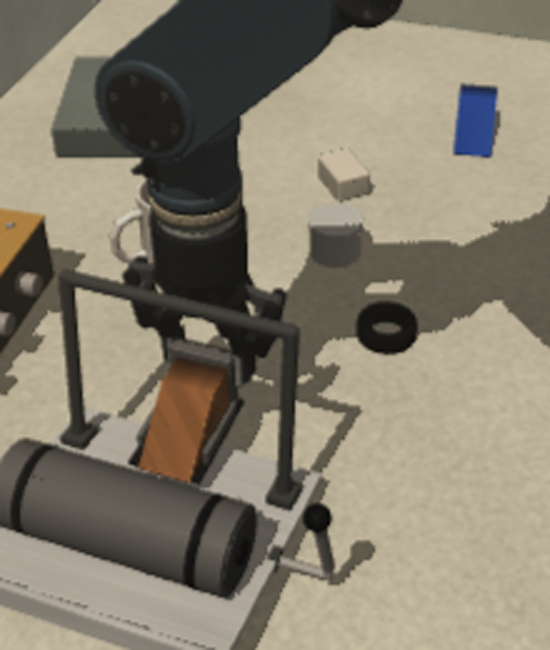

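View pics/a6.png

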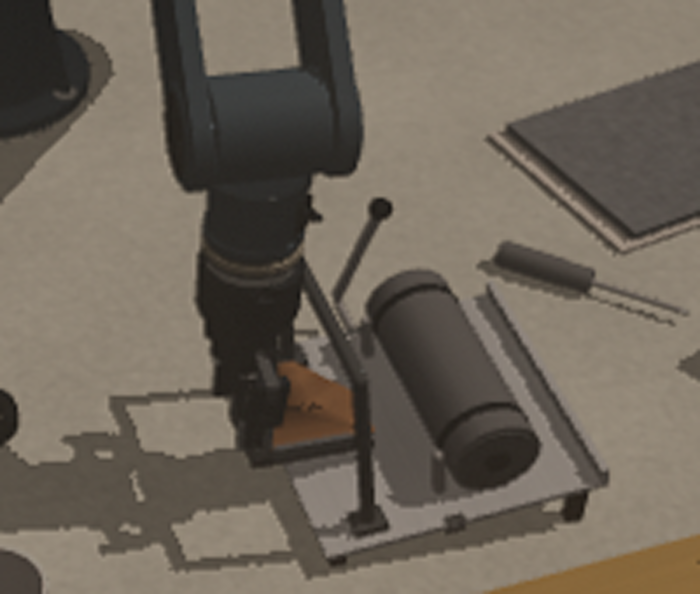

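Run:
```python
from sgo import *
from fit import *
for n in("scene","side"):
    P=cloud(snapshot(n));q=P.reshape(-1,3);q=q[np.isfinite(q).all(1)]
    c,s=np.cos(YAW),np.sin(YAW);d=q[:,:2]-S;x=c*d[:,0]+s*d[:,1];y=-s*d[:,0]+c*d[:,1]
    for z0 in np.arange(.09,.28,.02):
        m=(q[:,2]>z0)&(q[:,2]<z0+.02)&(x>-.25)&(x<-.102)&(abs(y)<.06)
        if m.sum()>3: print(n,round(z0,2),m.sum(),"x",(np.percentile(x[m],[1,50,99])*1000).round(0),"y",(np.percentile(y[m],[1,99])*1000).round(0))
ss()
```

```text
scene 0.09 121 x [-158. -140. -102.] y [-44.  34.]
scene 0.11 64 x [-161. -156. -134.] y [-59.  55.]
scene 0.13 76 x [-164. -158. -137.] y [-60.  45.]
scene 0.15 72 x [-166. -159. -129.] y [-56.  19.]
scene 0.17 110 x [-167. -150. -129.] y [-59. -11.]
scene 0.19 118 x [-184. -154. -115.] y [-40.   2.]
scene 0.21 181 x [-184. -159. -116.] y [-42.  -1.]
scene 0.23 249 x [-184. -157. -113.] y [-40.   9.]
scene 0.25 160 x [-182. -159. -116.] y [-37.   6.]
scene 0.27 200 x [-182. -159. -117.] y [-39.  10.]
side 0.09 389 x [-153. -124. -103.] y [-37.  43.]
side 0.11 310 x [-153. -133. -124.] y [-55.  59.]
side 0.13 165 x [-159. -132. -126.] y [-59.  59.]
side 0.15 124 x [-152. -134. -126.] y [-59.  58.]
side 0.17 327 x [-153. -134. -123.] y [-60.  58.]
side 0.19 189 x [-150. -114. -105.] y [-27.  40.]
side 0.21 312 x [-155. -113. -105.] y [-26.  40.]
side 0.23 410 x [-159. -116. -105.] y [-30.  39.]
side 0.25 277 x [-152. -115. -108.] y [-25.  37.]
side 0.27 344 x [-156. -115. -108.] y [-25.  38.]
stand xy mm [-144.4    0.3] z 69.4
t 21.0 tcp [0.5987 0.0461 0.0694] th -0.046 xax [ 0. -0. -1.] zax [-0.046 -0.999  0.   ] q [-0.11  0.71  1.62 -0.    0.81 -0.06] F [ 0.6 -0.2 -4.3] gap 53.6
```

```bash
python3 -m crank '[[0.05,0.006,0,-0.002,0],[0.05,0.005,0,-0.002,0],[0.05,0.002,0,0,0],[0.05,0,0,0,0],[0.05,0,0,0,0]]'; python3 -c "
from sgo import *
ss()"
```

```text
t: 21.5
tcp_pos: [0.5986, 0.0508, 0.0562]
tool_rot: [-0.511, -0.489, 0.511, -0.489]
force: [0.4, -1.1, -5.2]
finger_gap: 0.635
stand xy mm [-139.6    0.6] z 56.2
t 21.5 tcp [0.5986 0.0508 0.0562] th -0.045 xax [-0. -0. -1.] zax [-0.045 -0.999  0.   ] q [-0.1   0.73  1.62 -0.    0.79 -0.06] F [ 0.4 -1.1 -5.2] gap 54.0
```

Lower gently with reduced grip so the shoe can pivot onto the deck.

```bash
python3 -m crank '[[0.05,0.003,0,0,0],[0.05,0.003,0,0,0],[0.05,0.003,0,0,0],[0.05,0,0,0,0]]' 25; python3 -c "
from sgo import *
ss()"; python3 -m crank '[[0.05,0.002,0,0,0],[0.05,0.002,0,0,0],[0.05,0.002,0,0,0],[0.05,0,0,0,0]]' 25; python3 -c "
from sgo import *
ss()"
```

```text
t: 21.9
tcp_pos: [0.5998, 0.0493, 0.0489]
tool_rot: [0.511, 0.488, -0.511, 0.49]
force: [-1.7, -5.5, 5.2]
finger_gap: 0.638
stand xy mm [-141.1   -0.7] z 48.9
t 21.9 tcp [0.5998 0.0493 0.0489] th -0.045 xax [ 0.003 -0.002 -1.   ] zax [-0.045 -0.999  0.002] q [-0.1   0.75  1.62 -0.    0.77 -0.06] F [-1.7 -5.5  5.2] gap 54.3
t: 22.3
tcp_pos: [0.6004, 0.0487, 0.0436]
tool_rot: [0.512, 0.487, -0.511, 0.49]
force: [-2.3, -6.7, 8.2]
finger_gap: 0.634
stand xy mm [-141.7   -1.3] z 43.6
t 22.3 tcp [0.6004 0.0487 0.0436] th -0.045 xax [ 0.004 -0.002 -1.   ] zax [-0.045 -0.999  0.002] q [-0.1   0.76  1.62 -0.    0.76 -0.06] F [-2.3 -6.7  8.2] gap 53.9
```

```bash
python3 -m crank '[[0.05,0.002,0,0,0],[0.05,0,0,0,0]]' 25
cat > deck.py <<'E'
from sgo import *
from ora import *
def wedge_in_stand(cam='wrist',name=None,x0=None):
    st=manip.sense();s=snapshot(cam)
    if name: cv2.imwrite(name,s['image'])
    P=wcloud(s,st) if cam=='wrist' else cloud(s)
    q=orange(P,s["image"]);m=np.array([stand_pos(p) for p in q]);q=q[(m[:,0]>-.2)&(m[:,0]<.03)&(abs(m[:,1])<.06)&(q[:,2]>.02)&(q[:,2]<.13)]
    if x0 is None: x0=[*sw(-.07,0),1.524,.035,-.14]
    x,e=fitp(q,sdwedge,x0);o=stand_pos(x[:2]);M=R.from_euler("ZY",[x[2],x[4]]).as_matrix()
    toe=x[[0,1,3]]+M@[.0425,0,0];heel=x[[0,1,3]]+M@[-.0425,0,0]
    print(cam,len(q),"wedge stand mm",(o*1000).round(1),"z",round(x[3]*1000,1),"yaw-rel",round(x[2]-YAW,3),"pitch deg",round(np.degrees(x[4]),1),"rms",e,"toe",(stand_pos(toe)*1000).round(1),(toe[2]*1000).round(1))
E
python3 -c "
from deck import *
ss(); wedge_in_stand('wrist','pics/w9.png')"
```

```text
t: 22.5
tcp_pos: [0.6004, 0.0483, 0.0425]
tool_rot: [0.511, 0.487, -0.511, 0.49]
force: [-3.1, -9.0, 15.7]
finger_gap: 0.636
stand xy mm [-142.1   -1.3] z 42.5
t 22.5 tcp [0.6004 0.0483 0.0425] th -0.045 xax [ 0.004 -0.002 -1.   ] zax [-0.045 -0.999  0.002] q [-0.1   0.76  1.62 -0.    0.76 -0.06] F [-3.1 -9.  15.7] gap 54.0
wrist 38017 wedge stand mm [-76.8   0.2] z 33.7 yaw-rel 0.024 pitch deg -6.8 rms 0.0005883560797283592 toe [-34.6   1.3] 38.8
```

View pics/w9.png

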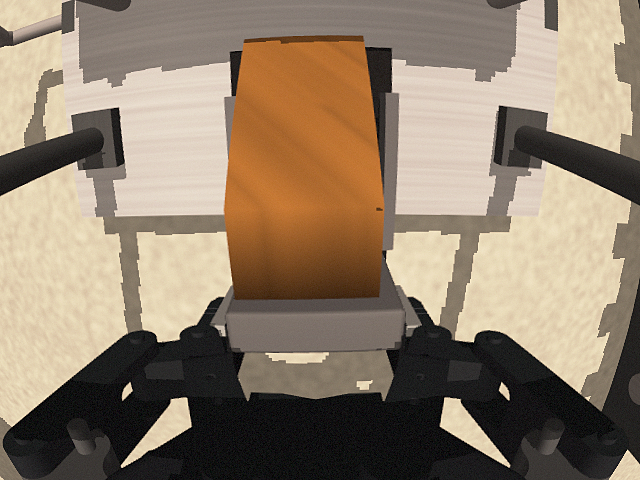

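```bash
python3 -m crank '[[0.05,-0.001,0,-0.002,0],[0.05,0,0,-0.002,0],[0.05,0,0,-0.001,0],[0.05,0,0,0,0]]' 40; python3 -c "
from deck import *
ss(); wedge_in_stand('wrist')"
```

```text
t: 22.95
tcp_pos: [0.6021, 0.0523, 0.0439]
tool_rot: [0.512, 0.486, -0.51, 0.492]
force: [-1.8, -12.1, 13.5]
finger_gap: 0.635
stand xy mm [-138.    -2.8] z 43.9
t 22.95 tcp [0.6021 0.0523 0.0439] th -0.044 xax [ 0.007 -0.004 -1.   ] zax [-0.044 -0.999  0.004] q [-0.1   0.76  1.62 -0.01  0.76 -0.05] F [ -1.8 -12.1  13.5] gap 54.0
wrist 37732 wedge stand mm [-72.9  -1.2] z 34.6 yaw-rel 0.028 pitch deg -6.3 rms 0.0005887196511614931 toe [-30.7   0. ] 39.2
```

```bash
python3 -m crank '[[0.06,0,0,0,0],[0.075,0,0,0,0],[0.085,0,0,0,0],[0.085,0,0,0.002,0],[0.085,0,0,0.01,0]]' 40; python3 -c "
from deck import *
ss(); wedge_in_stand('wrist','pics/w10.png')"
```

```text
t: 23.5
tcp_pos: [0.5978, 0.0449, 0.0399]
tool_rot: [-0.511, -0.489, 0.511, -0.489]
force: [0.3, -0.4, -0.6]
finger_gap: 0.996
stand xy mm [-145.6    1.1] z 39.9
t 23.5 tcp [0.5978 0.0449 0.0399] th -0.043 xax [-0.001  0.001 -1.   ] zax [-0.043 -0.999 -0.001] q [-0.11  0.76  1.63  0.    0.75 -0.07] F [ 0.3 -0.4 -0.6] gap 84.6
wrist 39305 wedge stand mm [-72.6  -1.2] z 33.6 yaw-rel 0.025 pitch deg -7.9 rms 0.0005778181279313347 toe [-30.5  -0.1] 39.5
```

View pics/w10.png

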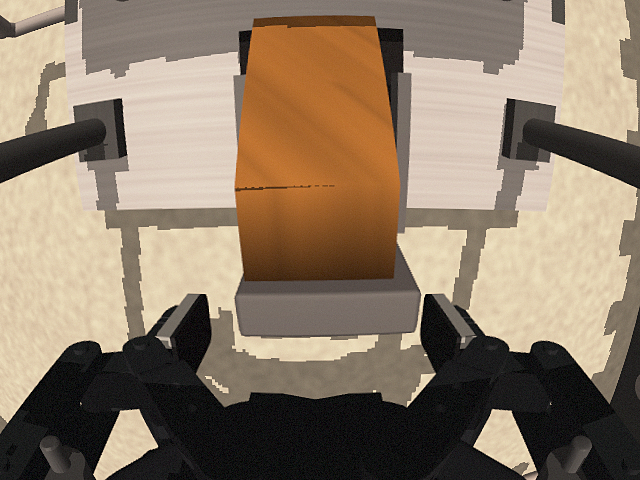

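```bash
python3 -m crank '[[0.085,0,0,0.03,0],[0.085,0,0,0.035,0],[0.085,-0.01,0,0.02,-0.1],[0.085,-0.02,0,0,-0.147],[0.085,-0.02,0,0,-0.147]]' 40; python3 -m crank '[[0.085,0,0,0,-0.147],[0.085,0,0,0,-0.147],[0.085,0,0,0,-0.147],[0.085,0,0,0,-0.147],[0.085,0,0,0,-0.147]]';python3 -m crank '[[0.085,0,0,0,-0.147],[0.085,0,0,0,-0.147],[0.085,0,0,0,-0.147],[0.085,0,0,0,0],[0.085,0,0,0,0]]';python3 -c "
from deck import *
ss(); sto(-.215,-.0015,.055,YAW);wedge_in_stand('wrist','pics/w11.png')"
```

```text
t: 24.05
tcp_pos: [0.5937, -0.0421, 0.09]
tool_rot: [0.404, 0.581, -0.405, 0.579]
force: [0.6, 0.1, -0.1]
finger_gap: 0.994
t: 24.55
tcp_pos: [0.5941, -0.041, 0.0899]
tool_rot: [0.168, 0.687, -0.168, 0.686]
force: [0.0, 1.7, -0.0]
finger_gap: 0.994
t: 25.05
tcp_pos: [0.5942, -0.041, 0.09]
tool_rot: [0.017, 0.707, -0.017, 0.707]
force: [0.2, -0.8, 0.0]
finger_gap: 0.998
stand xy mm [-231.6    0.7] z 90.0
t 25.05 tcp [ 0.5942 -0.041   0.09  ] th 1.522 xax [-0.001  0.    -1.   ] zax [ 0.999 -0.049 -0.001] q [-0.26  0.68  1.62  0.    0.84 -1.78] F [ 0.2 -0.8  0. ] gap 84.8
 tool shift mm [35.  16.6  2.2] | turn(about tool x) -0.002 alt 3.139
wrist 6107 wedge stand mm [-72.7  -0.8] z 33.5 yaw-rel 0.021 pitch deg -7.9 rms 0.0005179374602434156 toe [-30.6   0.1] 39.4
```

View pics/w11.png

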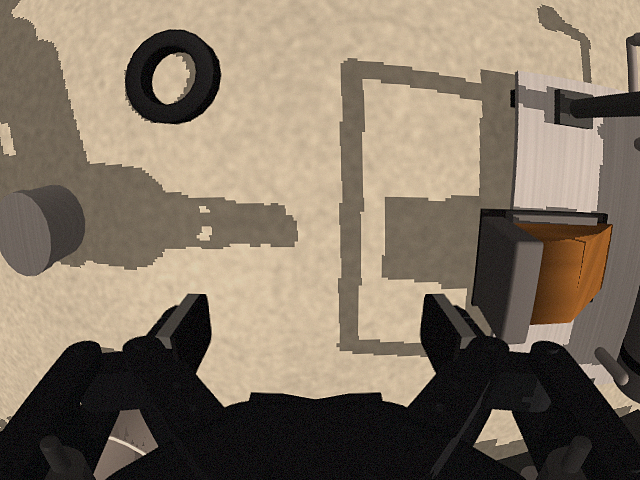

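```bash
python3 -m crank '[[0.085,0.02,0.005,0.002,-0.002],[0.085,0.015,0.01,0,0],[0.085,0,0.01,0,0],[0.085,0,0,0,0],[0.085,0,0,0,0]]' 40; python3 -c "
from deck import *
ss(); wedge_in_stand('wrist','pics/w12.png')
for n,u in (('scene',(120,300,300,500)),('side',(150,350,200,420))):
    s=snapshot(n);cv2.imwrite('pics/p1%s.png'%n,cv2.resize(s['image'][u[0]:u[1],u[2]:u[3]],None,fx=3,fy=3,interpolation=cv2.INTER_CUBIC))"
```

```text
t: 25.6
tcp_pos: [0.5979, -0.0157, 0.0557]
tool_rot: [0.015, 0.707, -0.015, 0.707]
force: [0.4, -0.1, 0.2]
finger_gap: 0.994
stand xy mm [-206.1   -1.8] z 55.7
t 25.6 tcp [ 0.5979 -0.0157  0.0557] th 1.528 xax [ 0.001 -0.    -1.   ] zax [ 0.999 -0.043  0.001] q [-0.21  0.73  1.63 -0.    0.78 -1.74] F [ 0.4 -0.1  0.2] gap 84.5
wrist 8425 wedge stand mm [-72.7  -0.7] z 33.5 yaw-rel 0.02 pitch deg -7.9 rms 0.0012961609484474857 toe [-30.6   0.1] 39.4
```

View pics/p1scene.png

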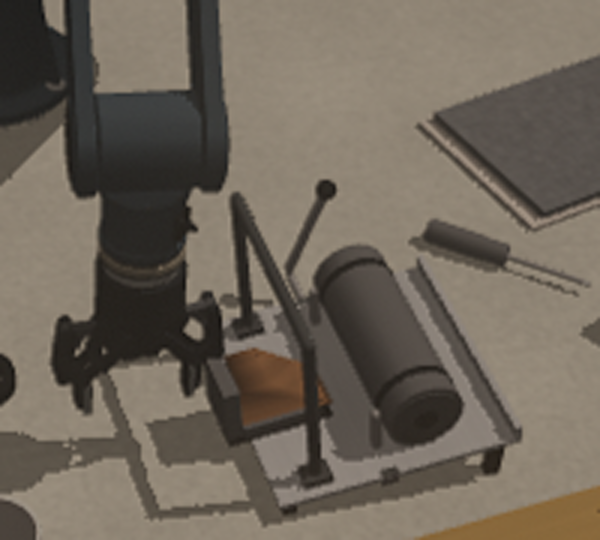

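View pics/w12.png

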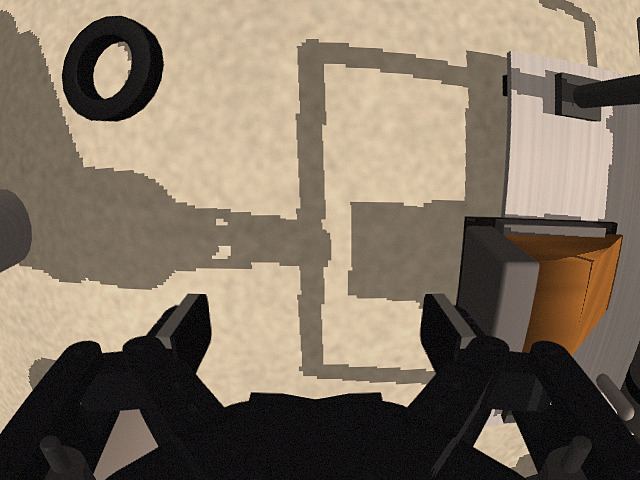

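```bash
python3 -m crank '[[0.085,0,0.004,0,0.003],[0.085,0,0.004,0,0],[0.085,0,0.004,0,0],[0.085,0,0.004,0,0],[0.085,0,0.004,0,0]]' 40; python3 -c "
from deck import *
ss(); wedge_in_stand('wrist','pics/w13.png')"
```

```text
t: 26.25
tcp_pos: [0.5995, 0.0019, 0.0562]
tool_rot: [0.015, 0.706, -0.017, 0.708]
force: [-1.3, -9.2, 5.4]
finger_gap: 0.997
stand xy mm [-188.4   -2.6] z 56.2
t 26.25 tcp [0.5995 0.0019 0.0562] th 1.526 xax [ 0.002 -0.004 -1.   ] zax [ 0.999 -0.045  0.002] q [-0.18  0.73  1.63 -0.    0.78 -1.7 ] F [-1.3 -9.2  5.4] gap 84.8
wrist 9983 wedge stand mm [-67.6  -1.1] z 34.3 yaw-rel 0.029 pitch deg -7.9 rms 0.0013263658615594554 toe [-25.5   0.1] 40.1
```

View pics/w13.png

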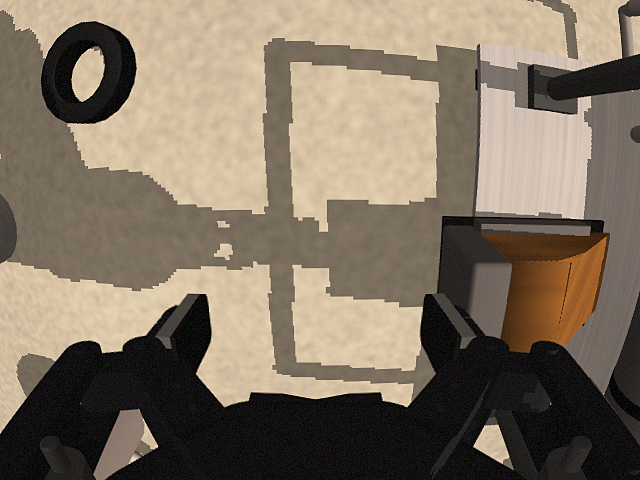

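```bash
python3 -m crank '[[0.085,0,0.004,-0.001,0],[0.085,0,0.004,-0.001,0],[0.085,0,0.004,0,0],[0.085,0,0.004,0,0],[0.085,0,0.003,0,0]]' 40; python3 -c "
from deck import *
ss(); wedge_in_stand('wrist','pics/w14.png')"
```

```text
t: 26.8
tcp_pos: [0.6008, 0.0181, 0.0585]
tool_rot: [0.013, 0.704, -0.018, 0.71]
force: [-2.6, -18.1, 14.2]
finger_gap: 0.996
stand xy mm [-172.2   -3.2] z 58.5
t 26.8 tcp [0.6008 0.0181 0.0585] th 1.526 xax [ 0.007 -0.007 -1.   ] zax [ 0.999 -0.045  0.008] q [-0.15  0.73  1.63 -0.01  0.78 -1.67] F [ -2.6 -18.1  14.2] gap 84.7
wrist 10007 wedge stand mm [-51.5  -1.9] z 36.5 yaw-rel 0.023 pitch deg -7.9 rms 0.0013107011418773016 toe [-9.4 -0.9] 42.4
```

```bash
python3 -m crank '[[0.085,-0.001,0.003,-0.001,0],[0.085,-0.001,0.003,-0.001,0],[0.085,-0.0007,0.003,0,0],[0.085,-0.0005,0.002,0,0]]' 40; python3 -c "
from deck import *
ss(); wedge_in_stand('wrist','pics/w15.png')"
```

```text
t: 27.25
tcp_pos: [0.5982, 0.0313, 0.0603]
tool_rot: [0.015, 0.705, -0.018, 0.709]
force: [0.1, -9.4, 6.0]
finger_gap: 0.997
stand xy mm [-159.2    0. ] z 60.3
t 27.25 tcp [0.5982 0.0313 0.0603] th 1.525 xax [ 0.005 -0.004 -1.   ] zax [ 0.999 -0.046  0.005] q [-0.13  0.73  1.63 -0.    0.78 -1.65] F [ 0.1 -9.4  6. ] gap 84.8
wrist 9332 wedge stand mm [-38.3  -1.7] z 38.4 yaw-rel -0.023 pitch deg -7.9 rms 0.0012799235775513597 toe [ 3.8 -2.7] 44.2
```

View pics/w15.png

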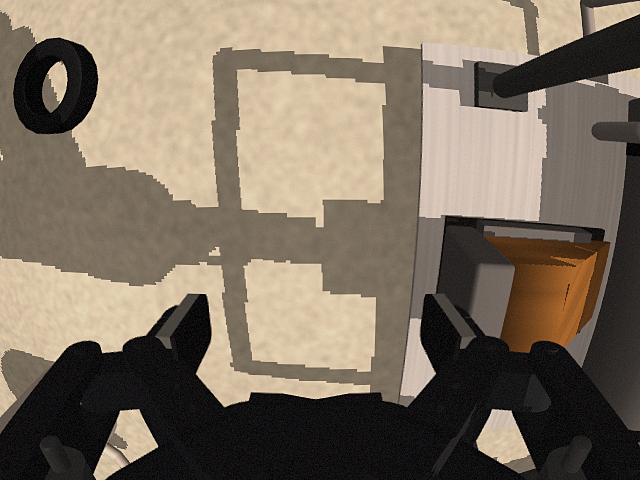

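```bash
python3 -m crank '[[0.085,0,0.002,0.0015,0],[0.085,-0.0003,0.002,0.0005,0],[0.085,0,0.001,0,0],[0.085,0,0,0,0]]' 40; python3 -c "
from deck import *
ss(); wedge_in_stand('wrist','pics/w16.png')"
```

```text
t: 27.7
tcp_pos: [0.6, 0.0355, 0.0609]
tool_rot: [0.014, 0.705, -0.018, 0.708]
force: [-1.6, -11.9, 9.9]
finger_gap: 0.998
stand xy mm [-154.9   -1.5] z 60.9
t 27.7 tcp [0.6    0.0355 0.0609] th 1.525 xax [ 0.004 -0.005 -1.   ] zax [ 0.999 -0.045  0.004] q [-0.12  0.73  1.62 -0.01  0.79 -1.65] F [ -1.6 -11.9   9.9] gap 84.8
wrist 9619 wedge stand mm [-34.1  -2.1] z 39.0 yaw-rel -0.004 pitch deg -7.9 rms 0.0013316001488338943 toe [ 8.  -2.2] 44.8
```

```bash
python3 -m crank '[[0.085,0,0.001,0,0],[0.085,0,0,0,0]]' 40; python3 -c "
from deck import *
ss(); wedge_in_stand('wrist','pics/w17.png')
from fit import *
from stand import *
for n in('side','scene'):
    s=snapshot(n);P=cloud(s);q=region([P],.51,.70,.16,.27,.075,.13)
    m=np.array([stand_pos(p) for p in q]);
    r=least_squares(lambda x:np.hypot(m[:,0]-x[0],q[:,2]-x[1])-.035,[.025,.079],loss='soft_l1',f_scale=.001);print(n,'tube',len(q),r.x)
    np.save('tube_%s.npy'%n,r.x)
    A=np.load({'side':'b.npy','scene':'a.npy'}[n],allow_pickle=True).item();q=region([cloud(A)],.51,.70,.16,.27,.075,.13)
    m=np.array([stand_pos(p) for p in q]);
    r=least_squares(lambda x:np.hypot(m[:,0]-x[0],q[:,2]-x[1])-.035,[.025,.079],loss='soft_l1',f_scale=.001);print(n,'tube before',len(q),r.x)
"
```

```text
t: 27.95
tcp_pos: [0.6002, 0.0363, 0.061]
tool_rot: [0.014, 0.705, -0.018, 0.708]
force: [-1.7, -12.9, 10.2]
finger_gap: 0.998
stand xy mm [-154.1   -1.7] z 61.0
t 27.95 tcp [0.6002 0.0363 0.061 ] th 1.525 xax [ 0.004 -0.005 -1.   ] zax [ 0.999 -0.045  0.005] q [-0.12  0.73  1.62 -0.01  0.79 -1.64] F [ -1.7 -12.9  10.2] gap 84.9
wrist 9580 wedge stand mm [-33.3  -2.1] z 39.1 yaw-rel -0.002 pitch deg -7.9 rms 0.0013583117560369733 toe [ 8.8 -2.2] 44.9
side tube 3432 [0.0264139  0.07849061]
side tube before 3428 [0.02644944 0.07853316]
scene tube 1538 [0.0236601 0.0777363]
scene tube before 1521 [0.02355614 0.07777549]
```

View pics/w17.png

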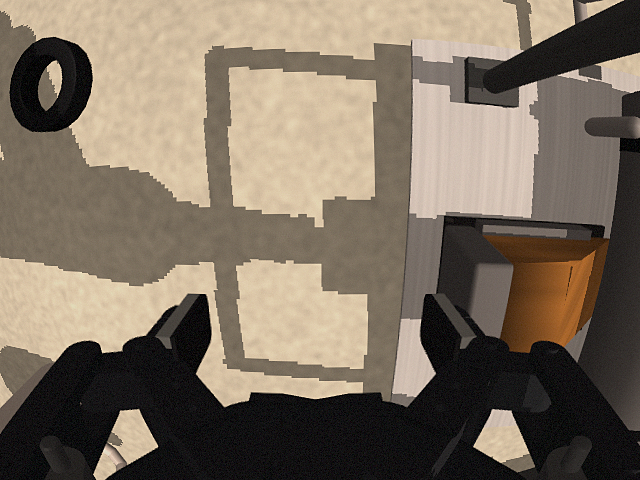

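```bash
cat > tube.py <<'E'
from deck import *
from stand import *
def tube():
    for n in('side','scene'):
        s=snapshot(n);P=cloud(s);q=region([P],.51,.70,.16,.27,.075,.13)
        m=np.array([stand_pos(p) for p in q])
        r=least_squares(lambda x:np.hypot(m[:,0]-x[0],q[:,2]-x[1])-.035,[.025,.079],loss='soft_l1',f_scale=.001);print(n,'tube',len(q),(r.x*1000).round(2),'ref',{'side':(26.45,78.53),'scene':(23.56,77.78)}[n])
E
python3 -m crank '[[0.085,0,0.001,0,0],[0.085,0,0,0,0]]' 40; python3 -c "
from tube import *
ss(); wedge_in_stand('wrist');tube()"
```

```text
t: 28.3
tcp_pos: [0.6004, 0.037, 0.0611]
tool_rot: [0.014, 0.705, -0.018, 0.709]
force: [-1.6, -13.8, 9.4]
finger_gap: 0.997
stand xy mm [-153.4   -1.9] z 61.1
t 28.3 tcp [0.6004 0.037  0.0611] th 1.525 xax [ 0.005 -0.006 -1.   ] zax [ 0.999 -0.045  0.005] q [-0.12  0.73  1.62 -0.01  0.79 -1.64] F [ -1.6 -13.8   9.4] gap 84.8
wrist 9517 wedge stand mm [-32.6  -2.1] z 39.2 yaw-rel -0.0 pitch deg -7.9 rms 0.0012770997128392961 toe [ 9.5 -2.1] 45.1
side tube 3436 [26.43 78.51] ref (26.45, 78.53)
scene tube 1532 [23.66 77.8 ] ref (23.56, 77.78)
```

```bash
python3 -m crank '[[0.085,0,0.001,0,0],[0.085,0,0,0,0]]' 40; python3 -c "
from tube import *
ss(); wedge_in_stand('wrist');tube()"
```

```text
t: 28.65
tcp_pos: [0.6005, 0.0374, 0.0613]
tool_rot: [0.014, 0.705, -0.018, 0.709]
force: [-1.7, -14.2, 10.9]
finger_gap: 0.995
stand xy mm [-152.9   -2. ] z 61.3
t 28.65 tcp [0.6005 0.0374 0.0613] th 1.526 xax [ 0.005 -0.007 -1.   ] zax [ 0.999 -0.045  0.005] q [-0.12  0.73  1.62 -0.01  0.79 -1.64] F [ -1.7 -14.2  10.9] gap 84.6
wrist 9476 wedge stand mm [-32.5  -2.2] z 39.2 yaw-rel 0.001 pitch deg -7.9 rms 0.0012260023149725278 toe [ 9.6 -2.1] 45.1
side tube 3427 [26.47 78.51] ref (26.45, 78.53)
scene tube 1522 [23.72 77.78] ref (23.56, 77.78)
```

```bash
python3 -m crank '[[0.085,0,-0.006,0,0],[0.085,0,-0.02,0,0],[0.085,0,-0.03,0,0],[0.085,-0.02,-0.03,0,0],[0.085,-0.03,0,0,0]]' 40; python3 -m crank '[[0.085,0,0,0,0]]';python3 -c "
from tube import *
ss(); wedge_in_stand('wrist','pics/w18.png');tube()
s=snapshot('side');cv2.imwrite('pics/b18.png',cv2.resize(s['image'][200:400,160:380],None,fx=3.3,fy=3,interpolation=cv2.INTER_CUBIC))"
```

```text
t: 29.3
tcp_pos: [0.593, -0.0468, 0.1073]
tool_rot: [0.018, 0.708, -0.018, 0.705]
force: [-0.3, -0.6, 0.0]
finger_gap: 0.997
t: 29.4
tcp_pos: [0.5968, -0.0453, 0.112]
tool_rot: [0.017, 0.704, -0.018, 0.709]
force: [1.0, -0.5, 0.3]
finger_gap: 0.996
stand xy mm [-235.8   -2.1] z 112.0
t 29.4 tcp [ 0.5968 -0.0453  0.112 ] th 1.522 xax [ 0.007 -0.001 -1.   ] zax [ 0.999 -0.049  0.007] q [-0.26  0.65  1.61  0.    0.88 -1.79] F [ 1.  -0.5  0.3] gap 84.6
wrist 3450 wedge stand mm [-32.6  -2.3] z 39.1 yaw-rel 0.001 pitch deg -7.9 rms 0.0007490108856656866 toe [ 9.4 -2.2] 45.0
side tube 3436 [26.48 78.49] ref (26.45, 78.53)
scene tube 1522 [23.65 77.65] ref (23.56, 77.78)
```

View pics/b18.png

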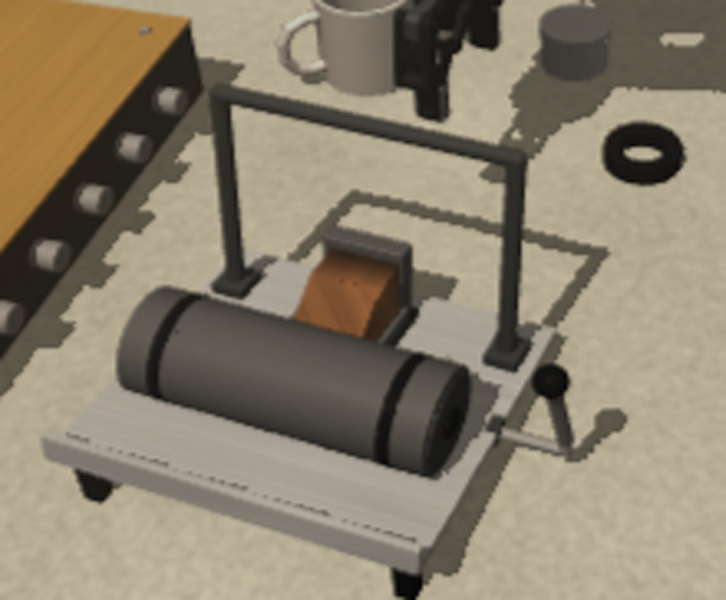

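View pics/w18.png

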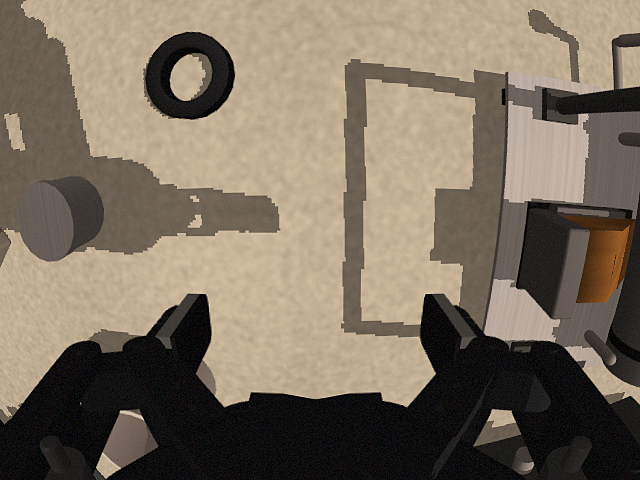

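```bash
python3 -m crank '[[0,-0.02,0,-0.03,0],[0,-0.02,0,-0.033,0],[0,-0.018,0,-0.033,0],[0,0,0.01,-0.033,0],[0,0,0.03,-0.033,0]]' 40; python3 -m crank '[[0,0,0.04,0,0],[0,0,0.04,0,0],[0,0,0.04,0,0],[0,0,0.04,0,0],[0,0,0.04,0,0]]';python3 -m crank '[[0,0,0.04,0,0],[0,0,0.015,0,0],[0,0,0,0,0],[0,0,0,0,0]]';python3 -c "
from tube import *
ss(); sto(.06,.16,.115,YAW)
st=manip.sense();s=snapshot('wrist');cv2.imwrite('pics/w19.png',s['image']);P=wcloud(s,st)
q=region([P],.42,.48,.18,.25,.115,.16);print(len(q))
if len(q)>20:
    r=least_squares(lambda x:np.linalg.norm(q-x,axis=1)-.01,q.mean(0)-[0,0,.003],loss='soft_l1',f_scale=.001); print('knob',r.x,stand_pos(r.x))"
```

```text
t: 30.1
tcp_pos: [0.4334, 0.0031, 0.1665]
tool_rot: [0.017, 0.707, -0.017, 0.707]
force: [0.0, 0.4, 0.8]
finger_gap: 0.139
t: 30.6
tcp_pos: [0.4424, 0.2053, 0.1657]
tool_rot: [0.016, 0.708, -0.016, 0.706]
force: [0.8, -0.3, -0.7]
finger_gap: 0.001
t: 31.0
tcp_pos: [0.4453, 0.2575, 0.166]
tool_rot: [0.016, 0.708, -0.017, 0.706]
force: [-0.5, 0.9, -0.1]
finger_gap: -0.002
stand xy mm [ 59.7 163.4] z 166.0
t 31.0 tcp [0.4453 0.2575 0.166 ] th 1.525 xax [-0.002 -0.001 -1.   ] zax [ 0.999 -0.046 -0.002] q [ 0.31  0.48  1.77 -0.    0.9  -1.22] F [-0.5  0.9 -0.1] gap -0.2
 tool shift mm [51.   0.4  3.5] | turn(about tool x) 0.001 alt -3.141
1155
knob [0.45117772 0.21469101 0.13325232] [0.01716697 0.15549068]
```

View pics/w19.png

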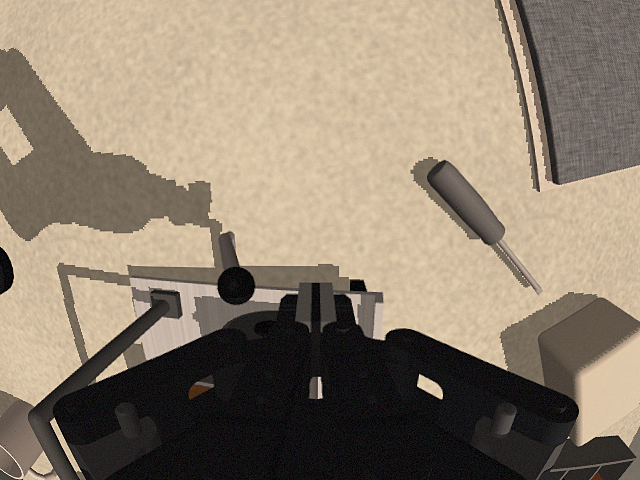

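```bash
python3 -m crank '[[0,0.02,0,0.003,0],[0,0.02,0,0,0],[0,0.013,0,0,0],[0,0,-0.01,0,0],[0,0,0,0,0]]' 40; python3 -c "
from sgo import *
ss()"; python3 -m crank '[[0,0,-0.01,0,0],[0,0,-0.01,0,0],[0,0,-0.01,0,0],[0,0,-0.01,0,0],[0,0,0,0,0]]'; python3 -c "
from sgo import *
ss()"
```

```text
t: 31.55
tcp_pos: [0.4484, 0.2457, 0.1138]
tool_rot: [0.017, 0.708, -0.018, 0.706]
force: [-0.2, -0.5, 0.3]
finger_gap: -0.001
stand xy mm [ 48.1 159.7] z 113.8
t 31.55 tcp [0.4484 0.2457 0.1138] th 1.521 xax [-0.002 -0.001 -1.   ] zax [ 0.999 -0.049 -0.002] q [ 0.28  0.56  1.82 -0.    0.76 -1.24] F [-0.2 -0.5  0.3] gap -0.1
t: 32.05
tcp_pos: [0.4467, 0.2066, 0.114]
tool_rot: [0.017, 0.707, -0.017, 0.707]
force: [0.0, 0.5, 1.1]
finger_gap: -0.001
stand xy mm [  8.9 159.6] z 114.0
t 32.05 tcp [0.4467 0.2066 0.114 ] th 1.523 xax [-0.001 -0.001 -1.   ] zax [ 0.999 -0.048 -0.001] q [ 0.21  0.54  1.87 -0.    0.73 -1.32] F [0.  0.5 1.1] gap -0.1
```

```bash
python3 -c "
from tube import *
s=snapshot('wrist');cv2.imwrite('pics/w20.png',s['image']);tube()
s=snapshot('side');cv2.imwrite('pics/b20.png',cv2.resize(s['image'][200:400,200:420],None,fx=3.3,fy=3,interpolation=cv2.INTER_CUBIC))"
```

```text
side tube 3453 [26.43 78.55] ref (26.45, 78.53)
scene tube 1514 [23.83 77.92] ref (23.56, 77.78)
```

View pics/w20.png

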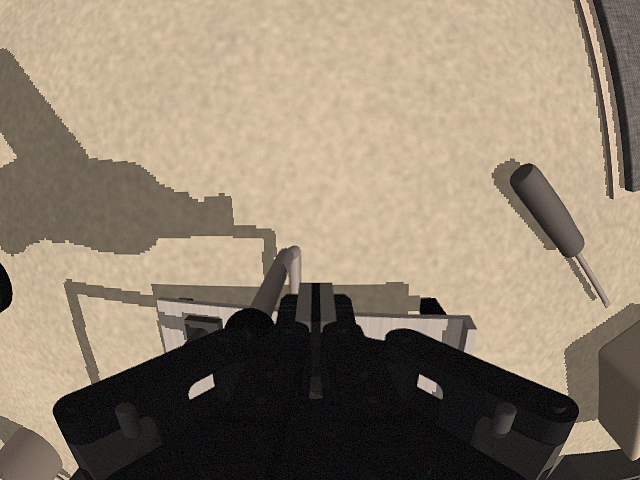

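View pics/b20.png

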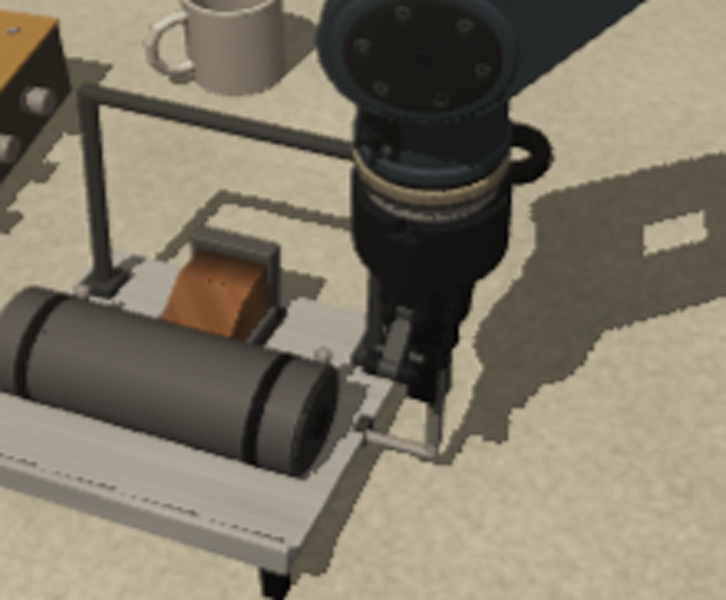

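```bash
python3 -m crank '[[0,0,-0.012,0,0],[0,0.001,-0.012,0,0],[0,0.002,-0.012,0,0],[0,0.005,-0.008,0,0],[0,0.006,-0.008,0,0]]'; python3 -c "
from tube import *
ss();tube();wedge_in_stand('side')"; python3 -m crank '[[0,0.007,-0.007,0,0],[0,0.008,-0.006,0,0],[0,0.005,-0.003,0,0],[0,0,0,0,0]]'; python3 -c "
from tube import *
ss();tube()
s=snapshot('side');cv2.imwrite('pics/b21.png',cv2.resize(s['image'][200:400,200:420],None,fx=3.3,fy=3,interpolation=cv2.INTER_CUBIC))"
```

```text
t: 32.75
tcp_pos: [0.4447, 0.155, 0.0997]
tool_rot: [0.017, 0.707, -0.017, 0.707]
force: [-0.3, 0.2, 2.9]
finger_gap: -0.002
stand xy mm [-42.8 159.2] z 99.7
t 32.75 tcp [0.4447 0.155  0.0997] th 1.523 xax [ 0.001 -0.    -1.   ] zax [ 0.999 -0.047  0.001] q [ 0.1   0.55  1.93 -0.    0.66 -1.43] F [-0.3  0.2  2.9] gap -0.2
side tube 3425 [26.48 78.51] ref (26.45, 78.53)
scene tube 1486 [23.81 77.97] ref (23.56, 77.78)
side 519 wedge stand mm [-30.7   1. ] z 39.1 yaw-rel -0.006 pitch deg -8.1 rms 0.0012471038746865559 toe [11.3  0.7] 45.1
t: 33.3
tcp_pos: [0.4438, 0.1397, 0.0792]
tool_rot: [0.017, 0.707, -0.017, 0.707]
force: [0.5, 0.9, 2.0]
finger_gap: 0.004
stand xy mm [-58.1 159.3] z 79.2
t 33.3 tcp [0.4438 0.1397 0.0792] th 1.523 xax [-0. -0. -1.] zax [ 0.999 -0.047 -0.   ] q [ 0.06  0.59  1.96 -0.    0.6  -1.46] F [0.5 0.9 2. ] gap 0.3
side tube 3427 [26.49 78.5 ] ref (26.45, 78.53)
scene tube 1499 [23.7  77.58] ref (23.56, 77.78)
```

View pics/b21.png

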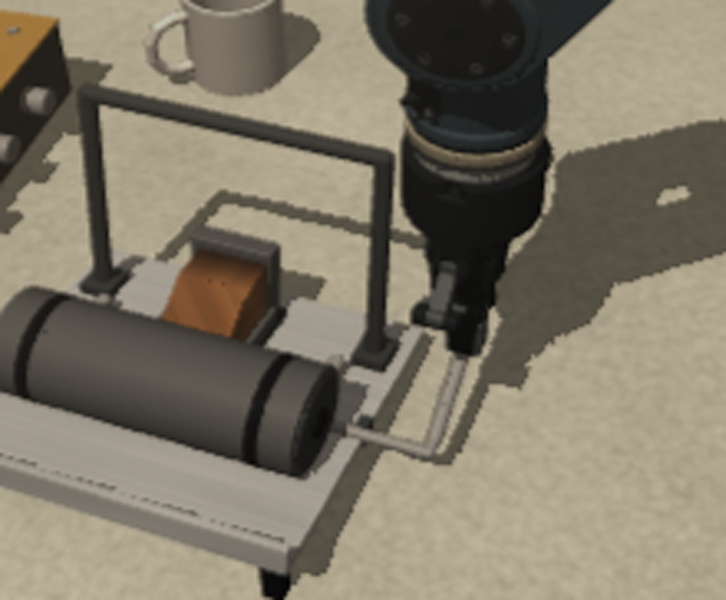

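```bash
python3 -m crank '[[0,0.004,-0.002,0,0],[0,0.004,-0.001,0,0],[0,0,0,0,0]]'; python3 -c "
from tube import *
ss()"; python3 -m crank '[[0,0.003,0,0,0],[0,0.003,0,0,0],[0,0,0,0,0]]'; python3 -c "
from tube import *
ss()"
```

```text
t: 33.75
tcp_pos: [0.4436, 0.1388, 0.076]
tool_rot: [0.018, 0.706, -0.016, 0.708]
force: [-7.2, 6.8, 46.5]
finger_gap: -0.003
stand xy mm [-59.  159.6] z 76.0
t 33.75 tcp [0.4436 0.1388 0.076 ] th 1.523 xax [ 0.003  0.002 -1.   ] zax [ 0.999 -0.048  0.003] q [ 0.06  0.59  1.96  0.    0.58 -1.47] F [-7.2  6.8 46.5] gap -0.3
t: 34.05
tcp_pos: [0.4436, 0.1387, 0.0744]
tool_rot: [0.017, 0.705, -0.016, 0.709]
force: [-15.1, 3.9, 88.4]
finger_gap: 0.003
stand xy mm [-59.1 159.5] z 74.4
t 34.05 tcp [0.4436 0.1387 0.0744] th 1.524 xax [ 0.006  0.002 -1.   ] zax [ 0.999 -0.046  0.006] q [ 0.06  0.6   1.96  0.    0.58 -1.47] F [-15.1   3.9  88.4] gap 0.2
```

```bash
python3 -m crank '[[0,-0.015,0,0,0],[0,-0.03,0,0,0],[0,-0.04,0,0,0],[0,-0.04,0,0,0],[0,0,0,0,0]]';python3 -m crank '[[0,0,0,0,0]]'; python3 -c "
from tube import *
ss();tube()
st=manip.sense();s=snapshot('wrist');cv2.imwrite('pics/w22.png',s['image']);P=wcloud(s,st)
q=region([P],.42,.48,.07,.13,.075,.12);print(len(q))
r=least_squares(lambda x:np.linalg.norm(q-x,axis=1)-.01,[*sw(-.092,.155),.09],loss='soft_l1',f_scale=.001); print('knob',stand_pos(r.x),r.x[2])
d=stand_pos(r.x)[0]+.01,r.x[2]-.043;print('lean',np.degrees(np.arctan2(-d[0],d[1])),np.hypot(*d))
s=snapshot('side');cv2.imwrite('pics/b22.png',cv2.resize(s['image'][200:400,160:380],None,fx=3.3,fy=3,interpolation=cv2.INTER_CUBIC))
s=snapshot('scene');cv2.imwrite('pics/a22.png',cv2.resize(s['image'][150:310,320:500],None,fx=4,fy=3.7,interpolation=cv2.INTER_CUBIC))"
```

```text
t: 34.55
tcp_pos: [0.4467, 0.1377, 0.1952]
tool_rot: [0.017, 0.703, -0.016, 0.711]
force: [0.8, -0.2, -0.1]
finger_gap: -0.001
t: 34.65
tcp_pos: [0.4436, 0.1373, 0.1914]
tool_rot: [0.016, 0.706, -0.016, 0.708]
force: [-0.3, -1.7, 0.0]
finger_gap: -0.0
stand xy mm [-60.5 159.4] z 191.4
t 34.65 tcp [0.4436 0.1373 0.1914] th 1.524 xax [ 0.002  0.    -1.   ] zax [ 0.999 -0.046  0.002] q [ 0.06  0.37  1.87 -0.    0.9  -1.47] F [-0.3 -1.7  0. ] gap -0.0
side tube 3424 [26.46 78.53] ref (26.45, 78.53)
scene tube 1498 [23.72 77.85] ref (23.56, 77.78)
991
knob [-0.09050505  0.15553344] 0.08891292389762273
lean 60.30340725221959 0.0926771781334926
```

View pics/b22.png

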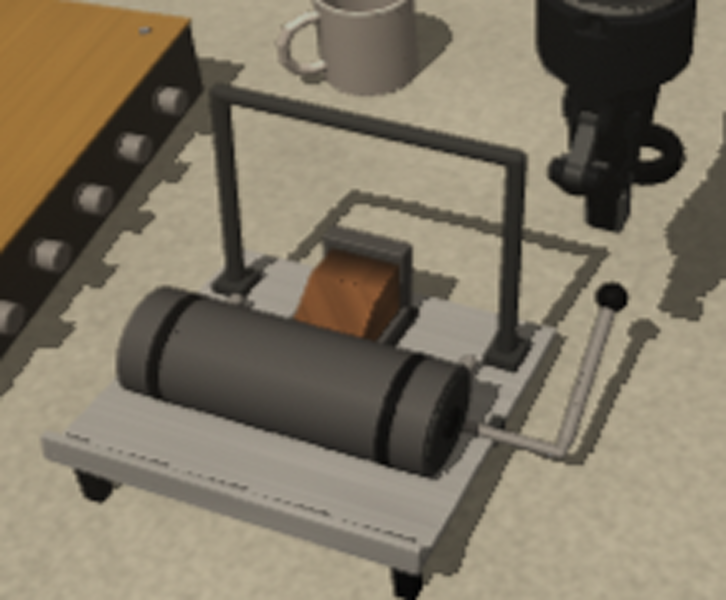

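View pics/a22.png

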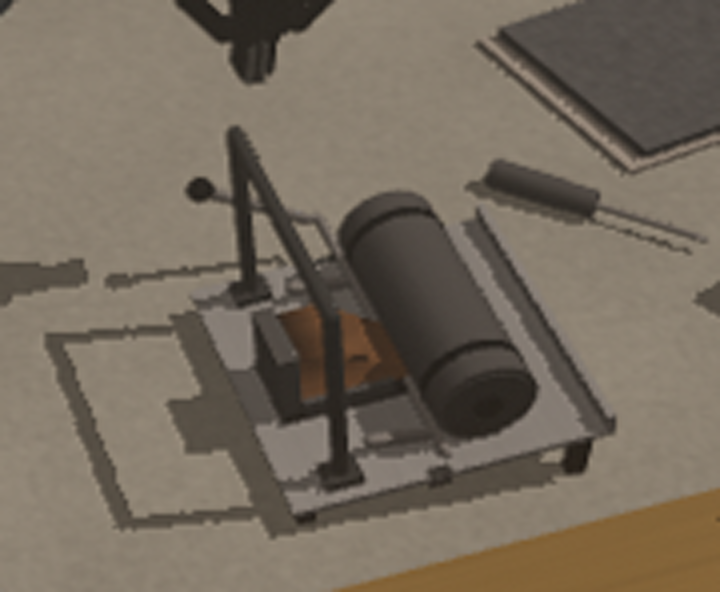

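View pics/w22.png

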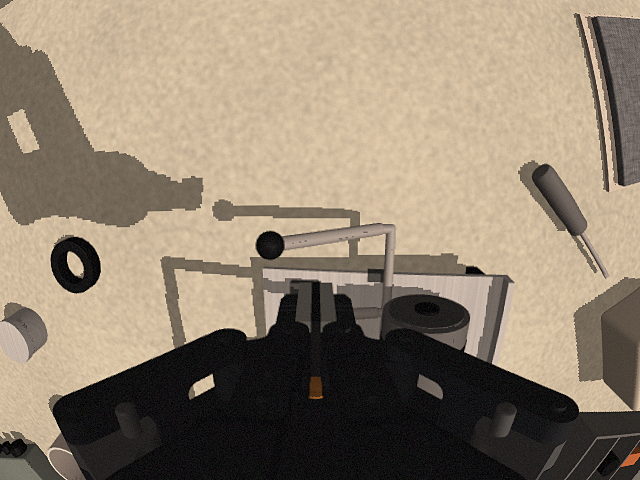

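```bash
python3 -m crank '[[0,0,0,0,0],[0,0,0,0,0],[0,0,0,0,0],[0,0,0,0,0],[0,0,0,0,0]]' >/dev/null
python3 - <<'E'
from tube import *
tube();wedge_in_stand('side')
b0=np.load("b.npy",allow_pickle=True).item()
s=snapshot('side')
P0,P1=cloud(b0),cloud(s)
for n,c,z in (("mug",(.69,-.17),.02),("tin",(.575,-.243),.01),("adapter",(.60,-.365),.01),("tape",(.49,-.13),.006),("driver",(.40,.40),.006)):
    o=[]
    for P in(P0,P1):
        q=region([P],c[0]-.07,c[0]+.07,c[1]-.06,c[1]+.06,z,.12); o.append((len(q),q.mean(0).round(4)))
    print(n,o)
E
```

```text
side tube 3422 [26.48 78.53] ref (26.45, 78.53)
scene tube 1503 [23.44 77.82] ref (23.56, 77.78)
side 513 wedge stand mm [-62.7   1. ] z 56.2 yaw-rel -0.015 pitch deg -23.0 rms 0.0027753675102626693 toe [-23.6   0.5] 72.8
mug [(1095, array([ 0.7201, -0.1683,  0.0617])), (1096, array([ 0.72  , -0.1684,  0.0615]))]
tin [(427, array([ 0.5618, -0.2262,  0.0364])), (0, array([nan, nan, nan]))]
adapter [(283, array([ 0.5885, -0.3511,  0.0265])), (0, array([nan, nan, nan]))]
tape [(328, array([ 0.4768, -0.1198,  0.016 ])), (175, array([ 0.4641, -0.1189,  0.0157]))]
driver [(946, array([0.4317, 0.3926, 0.0216])), (946, array([0.4318, 0.3926, 0.0216]))]<stdin>:9: RuntimeWarning: Mean of empty slice.
  ret = um.true_divide(
```

Run:
```python
from tube import *
wedge_in_stand('side',x0=[*sw(-.033,0),1.524,.039,-.14]);wedge_in_stand('scene','pics/fin.png',x0=[*sw(-.033,0),1.524,.039,-.14])
a0=np.load("a.npy",allow_pickle=True).item()
s=snapshot('scene')
P0,P1=cloud(a0),cloud(s)
for n,c,z in (("tin",(.575,-.243),.015),("adapter",(.60,-.365),.01),("tape",(.49,-.13),.008)):
    print(n,[(len(q),q.mean(0).round(4)) for q in (region([P],c[0]-.05,c[0]+.06,c[1]-.06,c[1]+.055,z,.12) for P in(P0,P1))])
```

```text
side 515 wedge stand mm [-31.    1.3] z 38.9 yaw-rel 0.014 pitch deg -7.4 rms 0.0021410986398880715 toe [11.2  1.9] 44.4
scene 153 wedge stand mm [-34.3  -0.8] z 38.5 yaw-rel -0.007 pitch deg -6.3 rms 0.0019154348863731727 toe [ 7.9 -1.1] 43.2
tin [(442, array([ 0.5749, -0.2408,  0.0396])), (448, array([ 0.5751, -0.2409,  0.0394]))]
adapter [(430, array([ 0.601 , -0.3648,  0.0278])), (430, array([ 0.6009, -0.3647,  0.0278]))]
tape [(247, array([ 0.4844, -0.1279,  0.0165])), (240, array([ 0.484 , -0.1274,  0.0168]))]
```

View pics/fin.png

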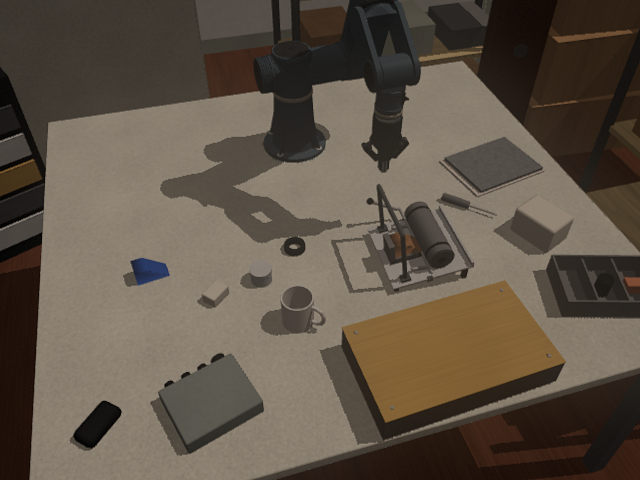

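The final picture shows the chock under the tube at about (403,243), the lever folded at (371,201), and the bystanders where they were. The gripper is clear of everything.

```bash
python3 -c "
from station import manip
print(manip.sense()['t']); print(manip.sign_off())"
```

```text
35.75
the job is handed in; nothing more can be done
None
```

The job is done and handed in at 35.75 s. The wedge sits in its shoe with its toe under the speaker, the stop fingers are folded right down, and the speaker rests on the wedge.

**What I did**
- **Wedge into shoe:** The first try caught on the shoe's handle and tilted the wedge in the grip. I set it back on the desk, regripped it and seated it on the second try.
- **Onto the stand:** I carried shoe and wedge by the handle and set them on the deck. I then pushed them home under the carry bar with the back of an open finger.
- **Stop fingers:** I pushed the side lever down to its end stop.

**Last checks**
- **Wedge:** After the push its toe was at x = 9.4 mm of the stand, against about 9 mm expected. It was 2.2 mm off the middle and pitched 7.9 degrees, matching the deck.
- **Lever:** It leans 60.3 degrees, so it is at its end stop.
- **Speaker:** Its measured position changed by less than about 0.2 mm from before, with the stop fingers down.
- **Other things:** The mug, tin, adapter, tape and screwdriver moved less than 1 mm.

**What went less well or disagreed**
- **Force:** Pressing the lever onto its stop raised the wrist force to about 90 N. That is below the 120 N limit. The fingertip was doing the pressing there, not the gripper's body, as far as I can tell.
- **First wedge try:** The failed attempt and setting the wedge back down reached about 40 N each.
- **Final camera fits:** The last wedge fits from the two fixed cameras gave the toe at 7.9 and 11.2 mm, which brackets the wrist camera's figure. One side-camera fit settled on a wrong answer and came right when rerun from a better starting guess.

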